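# Uncover the terminal block, clip on the grabber probes and switch on

## Task

Lift the cover plate straight up off its two dowels, keeping it level, and lay it flat on the white rest, centred and lengthwise across both cradles. Then clip every grabber probe to a brass post of its own (any post will do): squeeze the plunger so that the hook comes out, lower it over the post until the probe lies flat on the block, and let go so that the hook springs shut on the post. When all the probes are on, push the toggle switch fully over to on, with the cover still on its rest and the violet cell and the tub behind the block left where they are.

Things in the scene. Friction and masses are not known exactly. Their poses are not given: they have to be found in the camera images.
- block: grey terminal block, fixed, 190 (x) x 260 (y) x 15 mm; origin: centre of its underside. Its top is the deck. A row along y at x=+55 mm carries three brass posts and, at y=-113 and y=+63, two dowels: a shoulder 18 mm in diameter, its top 57 mm above the underside, and on it a 10 mm pin, 17 mm long, tapered at the end. A toggle switch stands at x=0, y=+100
- cover: aluminium cover plate, 56 (x) x 210 (y) x 8 mm, 0.22 kg, at the start on the two dowel shoulders with its two 11.5 mm holes (y=-88, y=+88) over the pins. Origin: centre of its underside, z up. A black bar handle stands on it, 16 mm thick (x), 80 mm long (y), from 18 to 40 mm above the underside
- rest: white plate rest, fixed, left or right of the block: two cradles, 100 mm long (y), at x=-60 and x=+60, joined by a low strip. Origin: centre of its underside. The cradle floors are 12 mm high; end lips 84 mm apart rise to 22 mm. The cover lies on it lengthwise along the rest's x axis, its underside 12 mm up
- switch (a joint): black toggle lever on the block: 0 = off (leaning about 0.5 rad to the block's -x), 1.0 rad = on (leaning 0.5 rad to +x); it stays where it is left, by friction (about 1 N at the tip)
- switch_tip (a point): centre of the 26 mm ball at the lever's tip; it swings in the block's x-z plane, 60 mm from its pivot, which is 37 mm above the block's underside
- post0 (a point): foot, at deck height, of the right-hand (-y) brass post: 10 mm in diameter, 34 mm tall, 55 mm from the next one
- post1 (a point): foot, at deck height, of the middle brass post: 10 mm in diameter, 34 mm tall, 55 mm from the next one
- post2 (a point): foot, at deck height, of the left-hand (+y) brass post: 10 mm in diameter, 34 mm tall, 55 mm from the next one
- probe0: white grabber probe (test hook), 101x30x56 mm, 0.12 kg, on a 3 mm mat. Origin: middle of its flat underside; x to the hook, z up. Barrel 22 wide, 20 high. Two upright plates across it, 26 wide, 56 high, 5 thick, face along x: finger plate fixed to the barrel (front face x=+10), thumb plate on the plunger (rear face x=-44 released, -26 pressed). May be absent
- probe0_plunger (a joint): plunger: 0 = released, 0.018 m = pressed to its stop, hook fully out. Squeeze the two upright plates together, above the barrel, to press it: spring 3.5 N at first, 7.5 N at the stop. Let go, the hook draws back and pinches a post against the nose (value then about 0.007, post axis 5 mm before the nose)
- probe0_nose (a point): middle of the lower edge of the probe's flat nose (x=+45 in its frame, nose 30 mm wide, 18 high). The plunger's steel hook: shank along the +y side (inner face y=+10), crossbar in front of the nose, y=-15 to +15, z=3 to 11, tooth at its -y end. Gap from nose to crossbar: 3 mm released, 21 mm pressed, open above and below, so it can be lowered over a post
- probe1: another grabber probe, the same as probe0 in every way; may be absent
- probe1_plunger (a joint): plunger of probe1, as probe0_plunger
- probe1_nose (a point): nose point of probe1, as probe0_nose
- probe2: another grabber probe, the same as probe0 in every way; may be absent
- probe2_plunger (a joint): plunger of probe2, as probe0_plunger
- probe2_nose (a point): nose point of probe2, as probe0_nose
- hull_cell: violet clear test cell, 84x70x66 mm, bystander; origin near the centre of its underside
- reagent_tub: white square tub with blue cap, 62x62x154 mm, bystander; origin at the centre of its underside
There are look-alikes about, which are no part of the job. Leave any blue, orange or pink look-alike of the probe2 alone.

How it is judged (in metres and radians):
On the way, in this order (a step that is already met when the one before it is completed fails the run):
1. the cover is lifted clear of the dowel pins, level within 0.1 rad, over the block (z of cover in the frame of block above 0.08 m and angle between cover's own z axis and vertical below 0.1 rad and x of cover in the frame of block between 0.025 and 0.085 m and y of cover in the frame of block between -0.055 and 0.005 m), for 0.1 s.
2. the cover lies on the rest (x of cover in the frame of rest between -0.03 and 0.03 m and y of cover in the frame of rest between -0.02 and 0.02 m and z of cover in the frame of rest between 0.008 and 0.016 m and angle between cover's own z axis and vertical below 0.06 rad and angle between the y axis of cover and the x axis of rest, either way round below 0.25 rad and linear speed of cover below 0.02 m/s), for 0.3 s.
3. every probe present is clipped to a post (((x of post0 in the frame of probe0 between 0.046 and 0.054 m and y of post0 in the frame of probe0 between -0.01 and 0.01 m and z of post0 in the frame of probe0 between -0.006 and 0.006 m) or (x of post1 in the frame of probe0 between 0.046 and 0.054 m and y of post1 in the frame of probe0 between -0.01 and 0.01 m and z of post1 in the frame of probe0 between -0.006 and 0.006 m) or (x of post2 in the frame of probe0 between 0.046 and 0.054 m and y of post2 in the frame of probe0 between -0.01 and 0.01 m and z of post2 in the frame of probe0 between -0.006 and 0.006 m)) and value of joint probe0_plunger between 0.0045 and 0.0105 m and angle between each of probe0, probe1, probe2's own z axis and vertical below 0.12 rad and linear speed of each of probe0, probe1, probe2 below 0.02 m/s and ((x of post0 in the frame of probe1 between 0.046 and 0.054 m and y of post0 in the frame of probe1 between -0.01 and 0.01 m and z of post0 in the frame of probe1 between -0.006 and 0.006 m) or (x of post1 in the frame of probe1 between 0.046 and 0.054 m and y of post1 in the frame of probe1 between -0.01 and 0.01 m and z of post1 in the frame of probe1 between -0.006 and 0.006 m) or (x of post2 in the frame of probe1 between 0.046 and 0.054 m and y of post2 in the frame of probe1 between -0.01 and 0.01 m and z of post2 in the frame of probe1 between -0.006 and 0.006 m)) and value of joint probe1_plunger between 0.0045 and 0.0105 m and ((x of post0 in the frame of probe2 between 0.046 and 0.054 m and y of post0 in the frame of probe2 between -0.01 and 0.01 m and z of post0 in the frame of probe2 between -0.006 and 0.006 m) or (x of post1 in the frame of probe2 between 0.046 and 0.054 m and y of post1 in the frame of probe2 between -0.01 and 0.01 m and z of post1 in the frame of probe2 between -0.006 and 0.006 m) or (x of post2 in the frame of probe2 between 0.046 and 0.054 m and y of post2 in the frame of probe2 between -0.01 and 0.01 m and z of post2 in the frame of probe2 between -0.006 and 0.006 m)) and value of joint probe2_plunger between 0.0045 and 0.0105 m and value of joint switch below 0.5 rad), for 0.3 s.
4. the switch is on (value of joint switch above 0.85 rad), for 0.2 s.
At the end, for the whole second after the job is handed in: Cover at rest on the rest: level, within 30 mm along, 20 mm across, 0.25 rad. Every probe present flat on the deck (6 mm, 0.12 rad), a post between nose and hook (post axis x 46 to 54, |y| < 10 mm in the probe frame), plunger back to 4.5 to 10.5 mm. Switch past 0.85 rad (all of step 2 and ((x of post0 in the frame of probe0 between 0.046 and 0.054 m and y of post0 in the frame of probe0 between -0.01 and 0.01 m and z of post0 in the frame of probe0 between -0.006 and 0.006 m) or (x of post1 in the frame of probe0 between 0.046 and 0.054 m and y of post1 in the frame of probe0 between -0.01 and 0.01 m and z of post1 in the frame of probe0 between -0.006 and 0.006 m) or (x of post2 in the frame of probe0 between 0.046 and 0.054 m and y of post2 in the frame of probe0 between -0.01 and 0.01 m and z of post2 in the frame of probe0 between -0.006 and 0.006 m)) and value of joint probe0_plunger between 0.0045 and 0.0105 m and angle between each of probe0, probe1, probe2's own z axis and vertical below 0.12 rad and linear speed of each of probe0, probe1, probe2 below 0.02 m/s and ((x of post0 in the frame of probe1 between 0.046 and 0.054 m and y of post0 in the frame of probe1 between -0.01 and 0.01 m and z of post0 in the frame of probe1 between -0.006 and 0.006 m) or (x of post1 in the frame of probe1 between 0.046 and 0.054 m and y of post1 in the frame of probe1 between -0.01 and 0.01 m and z of post1 in the frame of probe1 between -0.006 and 0.006 m) or (x of post2 in the frame of probe1 between 0.046 and 0.054 m and y of post2 in the frame of probe1 between -0.01 and 0.01 m and z of post2 in the frame of probe1 between -0.006 and 0.006 m)) and value of joint probe1_plunger between 0.0045 and 0.0105 m and ((x of post0 in the frame of probe2 between 0.046 and 0.054 m and y of post0 in the frame of probe2 between -0.01 and 0.01 m and z of post0 in the frame of probe2 between -0.006 and 0.006 m) or (x of post1 in the frame of probe2 between 0.046 and 0.054 m and y of post1 in the frame of probe2 between -0.01 and 0.01 m and z of post1 in the frame of probe2 between -0.006 and 0.006 m) or (x of post2 in the frame of probe2 between 0.046 and 0.054 m and y of post2 in the frame of probe2 between -0.01 and 0.01 m and z of post2 in the frame of probe2 between -0.006 and 0.006 m)) and value of joint probe2_plunger between 0.0045 and 0.0105 m and value of joint switch above 0.85 rad); the robot touches nothing.
It fails at once if the hull cell is moved more than 30 mm (distance of hull_cell from where it was at the start of the episode above 0.03 m).
It fails at once if the reagent tub is moved more than 30 mm (distance of reagent_tub from where it was at the start of the episode above 0.03 m).
Of probe0, probe1, probe2 only 2 to 3 are there at a start; the rules pass over those that are not, and their reading is None.
At some moment in a run one of probe0, probe1, probe2 may be knocked a few centimetres aside while the robot is not near it.
It also fails if it takes over 210 s, if anything falls off the work surface, if the arm or the gripper's body presses on something with over 40 N, if the wrist force passes 120 N, or if a joint passes its speed limit or range.

## Robot

A 7-joint arm with a two-finger parallel gripper is mounted at the origin on a cart in front of the work surface, level with it; the furniture and walls round the work are solid. World frame = base frame: x ahead of the robot, y to its left, z up, the work surface at z = 0. Lengths are in mm, angles in rad, forces in N, time in s.
With the tool pointing down it reaches from about 425 to 925 mm from the base axis. Payload 6.8 kg.
Tool frame: the origin (TCP) lies midway between the tips of the shut fingers; the grasp point (between the pads) lies 19 mm behind it (manip.hold_point_z is the z of the grasp point in the tool frame, in mm); z points along the fingers, y is the line along which they close (so a half turn about z gives the same grasp; the last joint's range is limited). The gripper opens to 88 mm and grips with 3 to 60 N. Pads are 20 mm wide; open, the fingers measure 115 mm over their backs; the gripper's body (75 mm by 178 mm) begins 61 mm behind the grasp point.
Start: joints at [1.005, 0.477, 0.022, 1.555, -0.011, 1.109, -0.083], TCP at [298.345, -605.507, 196.764] pointing down, gripper open.
Joint ranges: [-2.96, 2.96], [-0.34, 2.1], [-1.41, 1.46], [0.24, 2.44], [-1.37, 4.51], [0.17, 1.92], [-2.96, 2.96]. Speed limits (rad/s): [2.39, 2.39, 3.14, 3.14, 3.14, 3.14, 3.14].

## Interface

Orientations are given as a 3x3 rotation matrix whose columns are the frame's x, y, z axes.
In Python, from bench import manip gives the robot as it stands.
- The arm moves only by the tool carry_out, never from a script. Its argument "series" is a list of rows, each a list of 2 entries, a list of its own where there are three numbers: the shift along the tool's x, y, z in mm, then the turn about the tool's z in degrees. In form: [[[dx, dy, dz], roll], ...]. A call has 1 to 20 rows; each row shifts and turns the commanded pose from where the row before left it, along the tool's axes as they then stand; what a row does not reach is not made up. A row lasts 1/12 s, in which the tool goes at most 41.7 mm and 7.16 degrees, less where a joint would pass 70% of its speed; a pose out of reach is approached as far as the arm can. A call is refused whole if a number of a shift passes 41.7 or a number of a turn 7.16, either way. A call with a gripper value outside its range is refused whole. "hand" is the opening in per cent of the stroke, from 0 (shut) to 100 (fully open), set as the call begins (left out, the last holds). The fingers move at their own pace and stop on an object; "grip_force" is the grip in N (left out, the last holds). Time passes only in rows, so rows that do not move let the fingers close. It gives the time, the measured TCP pose, the force, the opening and the grip force at its end, in the units of the state.
- manip.read_state(): the state, without advancing time (a new reading comes with each control period).
- manip.read_camera(name): name is "scene" or "top" or "wrist"; returns a dict with "pixels" (480x640x3 uint8, blue, green, red), "K" (3x3 intrinsics, pixels), "pose" (4x4, takes a point from camera to world coordinates); the wrist camera has in their place "mount" (4x4, takes a point from camera to tool coordinates, whose origin is the TCP and whose axes are the flange's). Camera axes: x right, y down, z forward; pixel columns grow to the right and rows downward; lengths in mm; the calibration is good to about 2 mm. A picture is of the moment at which its call begins: read the wrist's pose just before it. There is no depth.
- manip.sign_off(): hands the job in; it is judged then, once.
The state is a dict: "time_s": time; "joint_pos": joint angles; "joint_velocities": joint speeds; "effort": joint torques, N m; "tool_pos": TCP position; "ee_rot": TCP orientation; "wrist_force": force on the tool from outside, world axes, zero at the start; "torque": the same for the moment, N m; "width": finger opening in mm; "grasp_force": force on a finger pad.
Only numpy, scipy, OpenCV 4.12 (cv2) and the standard library are available. Lean on these libraries where they do the work, as an engineer would, in place of code of your own. Each camera call takes 0.05 s, during which the arm holds its last target. There are 200 camera calls.

## Working session

There is one attempt and no reset: what is moved stays moved. The work goes in short steps, Python scripts to look and compute and a tool call to move; the robot and the scene stay as the last step left them, time stands still between calls to the robot, and variables do not carry over. Pictures are saved under pics/ and viewed, at most 14 in all, crops included, and the job is handed in when it is done.

Besides the shell and the picture viewer there is one more tool, called after "Request:" as name([rows], argument=value, ...), one row to a line, values as JSON. carry_out: Moves the arm, as the interface text tells. Its arguments: {"type":"object","properties":{"series":{"type":"array"},"hand":{"type":"number"},"grip_force":{"type":"number"}},"required":["series"]}

```bash
mkdir -p pics; ls
cat > h.py <<'E'
import numpy as np, cv2
from bench import manip
def snap(name,fn=None):
    s=manip.read_state(); c=manip.read_camera(name)
    im=np.array(c["pixels"]); K=np.array(c["K"])
    if name=="wrist":
        T=np.eye(4); T[:3,:3]=np.array(s["ee_rot"]); T[:3,3]=s["tool_pos"]; P=T@np.array(c["mount"])
    else: P=np.array(c["pose"])
    if fn: cv2.imwrite("pics/"+fn+".png",im); np.savez("pics/"+fn+".npz",im=im,K=K,P=P)
    return im,K,P
def load(fn):
    d=np.load("pics/"+fn+".npz"); return d["im"],d["K"],d["P"]
def ray(u,v,K,P):
    d=P[:3,:3]@np.linalg.solve(K,[u,v,1.]); return P[:3,3],d
def onz(u,v,z,K,P):
    o,d=ray(u,v,K,P); return o+d*(z-o[2])/d[2]
def proj(p,K,P):
    q=K@(P[:3,:3].T@(np.array(p,float)-P[:3,3])); return q[:2]/q[2]
E
python3 - <<'E'
from h import *
for n in("scene","top"):
    im,K,P=snap(n,n+"0"); print(n,K.tolist(),P.round(3).tolist())
im,K,P=snap("wrist","wrist0"); print(P.round(3).tolist())
s=manip.read_state(); print(s)
E
```

```text
pics
scene [[470.8278339272439, 0.0, 315.0215609544453], [0.0, 470.8278339272439, 234.54949108077233], [0.0, 0.0, 1.0]] [[-0.686, -0.539, 0.489, -22.873], [-0.728, 0.521, -0.446, 567.973], [-0.014, -0.662, -0.75, 921.397], [0.0, 0.0, 0.0, 1.0]]
top [[496.0474599857741, 0.0, 311.485982866494], [0.0, 496.0474599857741, 237.5357853004459], [0.0, 0.0, 1.0]] [[-0.004, -0.992, 0.124, 340.634], [-1.0, 0.003, -0.0, 24.771], [0.0, -0.124, -0.992, 1542.473], [0.0, 0.0, 0.0, 1.0]]
[[0.442, -0.866, -0.235, 361.994], [-0.897, -0.428, -0.112, -574.257], [-0.003, 0.26, -0.966, 383.186], [0.0, 0.0, 0.0, 1.0]]
{'time_s': 0.15, 'joint_pos': array([ 1.00487432,  0.47761849,  0.02239078,  1.55617342, -0.01151914,
        1.10930408, -0.08306877]), 'joint_velocities': array([ 3.18933703e-04, -1.22356995e-03,  2.24367814e-03, -1.47463830e-03,
        1.00197421e-03,  1.37110374e-04,  4.17791478e-05]), 'effort': array([ 2.04345582e-03, -5.83289874e+01,  1.53643783e+00, -2.72878575e+01,
       -5.42724214e-02,  1.43945863e-02,  5.64715310e-05]), 'tool_pos': array([ 298.10794357, -605.06770985,  196.02190655]), 'ee_rot': array([[ 8.97016451e-01,  4.41996612e-01, -6.94553255e-04],
       [ 4.41997147e-01, -8.97015672e-01,  1.18629334e-03],
       [-9.86875178e-05, -1.37111520e-03, -9.99999055e-01]]), 'wrist_force': array([ 0.09804517,  0.45207251, -0.07446147]), 'torque': array([ 0.01450263,  0.04188128, -0.01323154]), 'grasp_force': 0.0, 'width': 88.01865751002804}
```

View pics/top0.png

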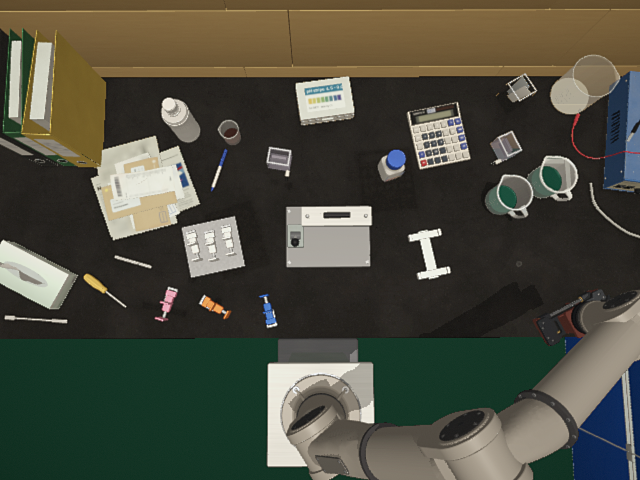

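View pics/scene0.png

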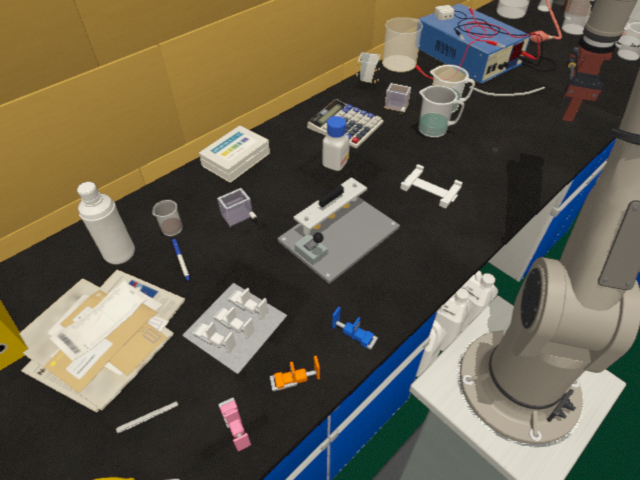

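The top view shows the block at (286–370, 207–267), with the cover along its +x edge at y≈216. The rest is at (430,253), and three white probes lie on a mat at (213,245). The violet cell is at (279,158) and the tub at (392,165). Next I measure, using an enlarged crop.

Run:
```python
from h import *
im,K,P=load("top0")
a=cv2.resize(im[205:280,180:250],None,fx=7,fy=7,interpolation=cv2.INTER_CUBIC)[:520]
b=cv2.resize(im[200:274,280:375],None,fx=4,fy=4,interpolation=cv2.INTER_CUBIC)
c=np.zeros((600,800,3),np.uint8); c[:a.shape[0],:a.shape[1]]=a[:600,:]; 
c[:b.shape[0],490:490+310]=b[:,:310]
d=cv2.resize(im[222:285,400:460],None,fx=4,fy=4,interpolation=cv2.INTER_CUBIC); c[305:305+d.shape[0],500:500+d.shape[1]]=d
cv2.imwrite("pics/crop0.png",c)
hsv=cv2.cvtColor(im,cv2.COLOR_BGR2HSV)
def rects(mask,x0,y0,x1,y1,z,n=4,amin=40):
    m=np.zeros_like(mask); m[y0:y1,x0:x1]=mask[y0:y1,x0:x1]
    cs,_=cv2.findContours(m,cv2.RETR_EXTERNAL,cv2.CHAIN_APPROX_NONE)
    for q in sorted(cs,key=cv2.contourArea)[::-1][:n]:
        if cv2.contourArea(q)<amin: continue
        bx=cv2.boxPoints(cv2.minAreaRect(q)); w=np.array([onz(u,v,z,K,P)[:2] for u,v in bx])
        print("ctr",w.mean(0).round(1),"sides",np.linalg.norm(w[1]-w[0]).round(1),np.linalg.norm(w[2]-w[1]).round(1),"ang",np.degrees(np.arctan2(*(w[1]-w[0])[::-1])).round(1),bx.mean(0).round(1))
lo=hsv[...,1]<60
V=hsv[...,2]
print("block");rects((lo&(V>80)).astype(np.uint8),270,195,380,280,15)
print("cover");rects((lo&(V>200)).astype(np.uint8),270,195,380,280,65)
print("rest");rects((lo&(V>150)).astype(np.uint8),400,220,460,290,17)
print("mat");rects((lo&(V>100)).astype(np.uint8),170,205,255,285,3)
print("probes");rects((lo&(V>215)).astype(np.uint8),170,205,255,285,20)
```

```text
block
ctr [536.5 -28.8] sides 187.8 265.9 ang 0.2 [328.5 236. ]
cover
ctr [591.8 -50.2] sides 205.7 52.0 ang -90.2 [336.  215.5]
rest
ctr [ 479.9 -338.2] sides 103.3 148.8 ang -76.8 [428.9 253.7]
mat
ctr [506.4 333.1] sides 172.3 162.3 ang -78.4 [212.5 246.4]
ctr [607.2 427.9] sides 82.0 60.6 ang -90.2 [183.  214.5]
probes
ctr [548.8 290.3] sides 27.9 37.5 ang -90.2 [225.5 232. ]
ctr [532.7 341.4] sides 27.5 40.2 ang -85.4 [208.9 237.2]
ctr [529.1 396.8] sides 27.9 33.2 ang -83.8 [190.9 238.5]
ctr [617.  450.3] sides 28.1 34.8 ang -90.2 [174.5 210.5]
```

View pics/crop0.png

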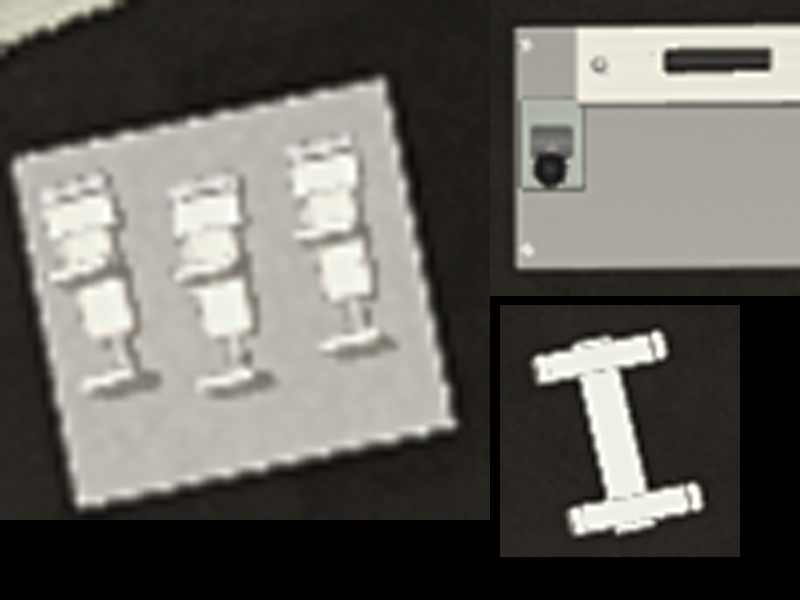

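Positions agree with the known sizes: block ≈(536,−29) aligned with the axes, cover ≈(592,−52), and rest ≈(480,−338) with its x axis at about 13°. Probe hooks point roughly along +x. Next I swing over the block and look from near.

Request:
carry_out([
  [[0,0,-20],-7.1],
  [[0,0,-20],-7.1],
  [[0,0,-20],-7.1],
  [[0,0,-20],-7.1],
  [[0,0,-20],-7.1],
  [[0,0,0],-7.1],
  [[0,0,0],-7.1],
  [[0,0,0],-7.1],
  [[0,0,0],-7.1],
], hand=100, grip_force=30)

```text
time_s: 0.9
tool_pos: [298.2, -605.3, 296.5]
ee_rot: [[-0.008, 1.0, -0.0], [1.0, 0.008, 0.0], [0.0, -0.0, -1.0]]
wrist_force: [0.5, 0.2, 0.4]
width: 87.9
grasp_force: 0.0
```

Request:
carry_out([
  [[34,13.5,0],0],
  [[34,13.5,0],0],
  [[34,13.5,0],0],
  [[34,13.5,0],0],
  [[34,13.5,0],0],
  [[34,13.5,0],0],
  [[34,13.5,0],0],
  [[34,13.5,0],0],
  [[34,13.5,0],0],
  [[34,13.5,0],0],
  [[34,13.5,0],0],
  [[34,13.5,0],0],
  [[34,13.5,0],0],
  [[34,13.5,0],0],
  [[34,13.5,0],0],
  [[34,13.5,0],0],
  [[34,13.5,0],0],
  [[34,13.5,0],0],
  [[0,0,0],0],
  [[0,0,0],0],
])

```text
time_s: 2.57
tool_pos: [540.0, 9.5, 296.5]
ee_rot: [[-0.007, 1.0, -0.001], [1.0, 0.007, 0.001], [0.001, -0.001, -1.0]]
wrist_force: [0.5, -0.7, 0.8]
width: 87.6
grasp_force: 0.0
```

Run:
```python
from h import *
im,K,P=snap("wrist","w1"); s=manip.read_state(); print(K[0].round(1),s["tool_pos"].round(1),s["ee_rot"].round(3).tolist(),s["joint_pos"].round(2),P.round(3).tolist())
```

```text
[401.9   0.  328.3] [539.7   7.3 296.3] [[-0.004, 1.0, -0.001], [1.0, 0.004, -0.0], [-0.0, -0.001, -1.0]] [ 0.39  0.23 -0.61  1.72  0.14  1.24 -0.25] [[1.0, 0.007, 0.002, 539.537], [0.007, -0.966, -0.258, 80.043], [-0.0, 0.258, -0.966, 483.792], [0.0, 0.0, 0.0, 1.0]]
```

View pics/w1.png

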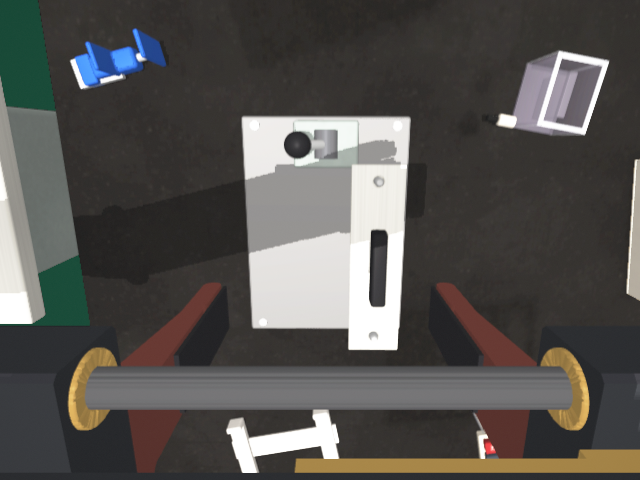

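The wrist view shows the block top edge from (243,117) to (410,117), pins at (379,181) and (373,336), and the handle at (371–387, 231–306). The switch ball is at (297,145).

Run:
```python
from h import *
im,K,P=load("w1")
f=lambda u,v,z:onz(u,v,z,K,P)[:2].round(1)
print("block corners",f(243,117,15),f(410,117,15),f(252,328,15), "screws",f(254.5,126,15),f(398,126.5,15),f(263.5,323,15))
print("pins",f(379,181.5,74),f(373,336.5,74))
m=(im.max(2)<60).astype(np.uint8); m[:, :360]=0; m[:,395:]=0; m[:222]=0; m[312:]=0
c=max(cv2.findContours(m,0,1)[0],key=cv2.contourArea); x,y,w,h=cv2.boundingRect(c); print(x,y,w,h,cv2.minAreaRect(c))
print("handle far end",f(x+w-8,y,97),"near",f(378-1,y+h,97)); print([f(a,y+h/2,97) for a in(371,387)])
print("cover corners z65",f(350,164,65),f(406,165,65),f(348,348,65),f(397,349,65))
print("ball",f(297,145,37+52))
```

```text
block corners [444.3 102.6] [630. 104.] [ 443.6 -154.3] screws [456.8  93.1] [617.2  93.8] [ 458.6 -147.2]
pins [591.   38.6] [ 591.2 -134.2]
369 231 18 74 ((377.5369873046875, 267.50140380859375), (15.692944526672363, 73.43114471435547), 2.12109637260437)
handle far end [590.   -7.6] near [591.1 -86.2]
[array([583.5, -45.9]), array([599.7, -45.8])]
cover corners z65 [561.8  55.2] [619.1  54.6] [ 563.9 -153.8] [ 620.7 -154.6]
ball [509.6  74. ]
```

Request:
carry_out([
  [[-28,26,0],0],
  [[-27,26,0],0],
  [[0,0,30],0],
  [[0,0,30],0],
  [[0,0,30],0],
  [[0,0,30],0],
  [[0,0,30],0],
  [[0,0,20],0],
  [[0,0,15],0],
  [[0,0,0],0],
  [[0,0,0],0],
])

```text
time_s: 3.53
tool_pos: [591.2, -49.8, 111.3]
ee_rot: [[0.0, 1.0, -0.002], [1.0, -0.0, -0.001], [-0.001, -0.002, -1.0]]
wrist_force: [1.0, -0.8, 0.7]
width: 88.2
grasp_force: 0.0
```

Run:
```python
from h import *
im,K,P=snap("wrist","w2"); s=manip.read_state(); print(s["tool_pos"].round(1))
f=lambda u,v,z:onz(u,v,z,K,P)[:2].round(1)
m=(im.max(2)<60).astype(np.uint8)
n,l,st,ce=cv2.connectedComponentsWithStats(m)
# handle: predicted px
for z in(97,): print(proj([591.5,-8,97],K,P),proj([591.5,-88,97],K,P),proj([583.5,-48,97],K,P),proj([599.5,-48,97],K,P))
```

```text
[592.2 -49.2 112.4]
[328.97270252 197.85095237] [328.8883952  341.60265728] [313.80391083 273.23187591] [344.05494219 273.25300248]
```

View pics/w2.png

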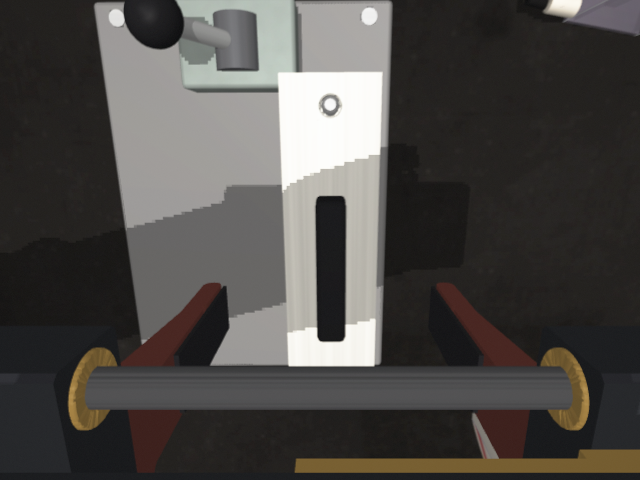

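The handle appears at (316–346, 196–342), within 1 mm of my prediction. I go down, grip and lift.

Request:
carry_out([
  [[2,1,20],0],
  [[0,0,15],0],
  [[0,0,6],0],
  [[0,0,0],0],
  [[0,0,0],0],
])

```text
time_s: 4.0
tool_pos: [593.7, -46.1, 71.8]
ee_rot: [[-0.002, 1.0, 0.001], [1.0, 0.002, -0.0], [-0.0, 0.001, -1.0]]
wrist_force: [0.6, 0.0, 0.4]
width: 88.1
grasp_force: 0.0
```

Request:
carry_out([
  [[0,0,0],0],
  [[0,0,0],0],
  [[0,0,0],0],
  [[0,0,0],0],
  [[0,0,0],0],
  [[0,0,0],0],
  [[0,0,0],0],
  [[0,0,0],0],
], hand=0, grip_force=40)

```text
time_s: 4.67
tool_pos: [593.1, -45.8, 70.8]
ee_rot: [[-0.002, 1.0, 0.0], [1.0, 0.002, -0.0], [-0.0, 0.0, -1.0]]
wrist_force: [-0.2, -0.1, -0.5]
width: 38.1
grasp_force: 0.0
```

Request:
carry_out([
  [[0,0,-5],0],
  [[0,0,-8],0],
  [[0,0,-8],0],
  [[0,0,-8],0],
  [[0,0,-8],0],
  [[0,0,-8],0],
  [[0,0,-8],0],
  [[0,0,-8],0],
  [[0,0,-10],0],
  [[0,0,-10],0],
  [[0,0,-10],0],
  [[0,0,-10],0],
  [[0,0,-10],0],
  [[0,0,-10],0],
  [[0,0,0],0],
  [[0,0,0],0],
])

```text
time_s: 6.0
tool_pos: [593.5, -45.8, 192.4]
ee_rot: [[-0.002, 1.0, 0.001], [1.0, 0.002, -0.0], [-0.0, 0.001, -1.0]]
wrist_force: [-0.5, 0.3, 0.2]
width: 0.4
grasp_force: 0.0
```

Run:
```python
from h import *
im,K,P=snap("wrist","w3"); s=manip.read_state(); print(s["tool_pos"].round(1),s["joint_pos"].round(2))
im,K,P=snap("top","t3")
V=cv2.cvtColor(im,cv2.COLOR_BGR2HSV)
m=((V[...,1]<60)&(V[...,2]>150)).astype(np.uint8); m[:220]=0; m[290:]=0; m[:,:400]=0; m[:,460:]=0
c=max(cv2.findContours(m,0,1)[0],key=cv2.contourArea)
print(cv2.minAreaRect(c)); print(cv2.convexHull(c)[:,0].tolist())
```

```text
[593.  -45.9 191.7] [ 0.4   0.41 -0.55  1.73  0.24  1.07 -0.23]
((429.03369140625, 253.6460418701172), (48.64461135864258, 33.05434799194336), 77.00537872314453)
[[440, 229], [441, 233], [450, 271], [449, 272], [436, 277], [431, 278], [418, 278], [417, 275], [408, 236], [409, 235], [419, 231], [425, 230], [438, 229]]
```

View pics/w3.png

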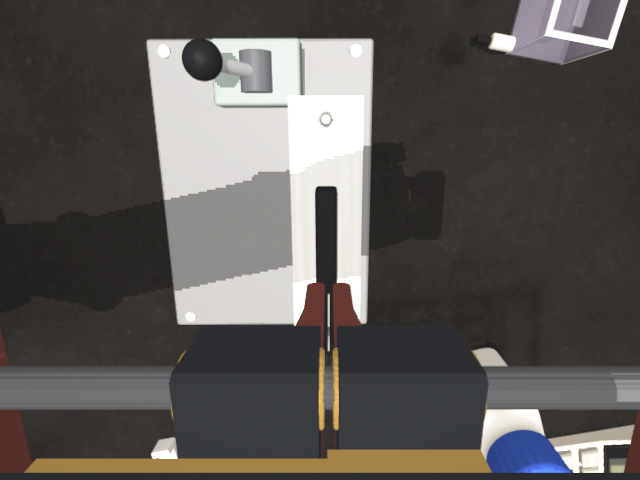

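The fingers were still closing when I lifted, so the cover stayed on. I retry with more closing time.

Request:
carry_out([
  [[0,0,0],0],
  [[0,0,0],0],
  [[0,0,0],0],
  [[0,0,0],0],
  [[0,0,0],0],
  [[0,0,0],0],
  [[0,0,10],0],
  [[0,0,20],0],
  [[0,0,25],0],
  [[0,0,25],0],
  [[0,0,20],0],
  [[-1,0,15],0],
  [[0,0,6],0],
  [[0,0,0],0],
  [[0,0,0],0],
], hand=60)

```text
time_s: 7.35
tool_pos: [593.2, -46.6, 70.9]
ee_rot: [[-0.002, 1.0, -0.0], [1.0, 0.002, 0.0], [0.0, -0.0, -1.0]]
wrist_force: [0.3, -0.5, 0.4]
width: 52.5
grasp_force: 0.0
```

Request:
carry_out([
  [[0,0,0],0],
  [[0,0,0],0],
  [[0,0,0],0],
  [[0,0,0],0],
  [[0,0,0],0],
  [[0,0,0],0],
  [[0,0,0],0],
  [[0,0,0],0],
  [[0,0,0],0],
  [[0,0,0],0],
], hand=0, grip_force=40)

```text
time_s: 8.18
tool_pos: [591.9, -47.1, 72.2]
ee_rot: [[-0.002, 1.0, -0.002], [1.0, 0.002, -0.001], [-0.001, -0.002, -1.0]]
wrist_force: [-9.0, -1.5, 16.3]
width: 0.7
grasp_force: 27.5
```

Run:
```python
from h import *
s=manip.read_state(); print(s)
im,K,P=snap("wrist","w4"); im2,_,_=snap("scene","s4")
c=np.zeros((480,800,3),np.uint8); c[:, :400]=im[:,150:550]; c[:,400:]=cv2.resize(im2[140:290,260:385],(400,480)); cv2.imwrite("pics/c4.png",c)
```

```text
{'time_s': 8.1833, 'joint_pos': array([ 0.35430667,  0.54015638, -0.50337617,  1.83172532,  0.33586215,
        0.85721902, -0.31021002]), 'joint_velocities': array([-2.51549018e-04,  3.18473315e-04,  8.86804526e-05,  1.25133788e-03,
       -5.10936152e-04, -1.24513771e-03, -1.06873525e-03]), 'effort': array([-7.63566624e-01, -4.60691428e+01, -5.29138729e+00, -2.19131398e+01,
        4.71490994e-01, -2.81138152e+00, -4.05545332e-03]), 'tool_pos': array([591.93154224, -47.07683781,  72.18997027]), 'ee_rot': array([[-0.00196646,  0.9999955 , -0.002266  ],
       [ 0.99999718,  0.00196344, -0.00133478],
       [-0.00133033, -0.00226862, -0.99999654]]), 'wrist_force': array([-8.98299331, -1.47328477, 16.27802382]), 'torque': array([-1.86820575e-01,  1.90657500e+00, -3.85522146e-04]), 'grasp_force': 27.49343454837799, 'width': 0.7042259743006688}
```

View pics/c4.png

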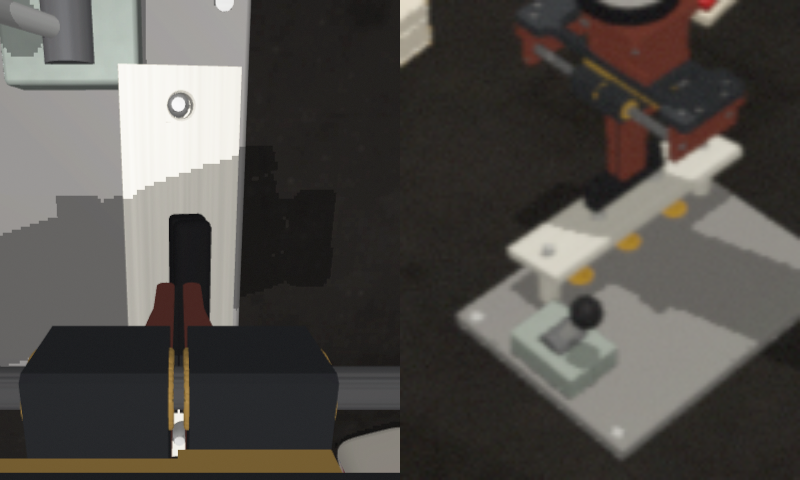

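The fingers look fully shut and drawn over the handle, although the TCP height says they should straddle it. I check the geometry numerically.

Run:
```python
from h import *
im,K,P=load("w4"); print(P[:3,3].round(1), manip.hold_point_z)
pr=lambda *p:proj(p,K,P).round(1)
print("handle +y end L/R",pr(584,-8,97),pr(600,-8,97),"pin",pr(592,39,74),"corners",pr(564,56,65),pr(620,56,65))
print("TCP px",pr(592,-47,72.2),"grasp pt",pr(592,-47,91))
m=(im.max(2)<70)
for v in range(190,290,10):
    x=np.where(m[v,300:380])[0]+300; print(v,(x.min(),x.max()) if len(x) else None, end=" ")
```

```text
[592.2  23.9 259.4] -18.700000000000003
handle +y end L/R [309.1 218. ] [348.1 218.1] pin [328.9 101.7] corners [266.3  63. ] [391.8  63.3]
TCP px [328.5 285.8] grasp pt [328.4 300.7]
190 None 200 None 210 None 220 (np.int64(319), np.int64(355)) 230 (np.int64(319), np.int64(360)) 240 (np.int64(319), np.int64(360)) 250 (np.int64(319), np.int64(359)) 260 (np.int64(319), np.int64(359)) 270 (np.int64(320), np.int64(359)) 280 (np.int64(320), np.int64(359))
```

Run:
```python
from h import *
a=load("w4")[0]; b=load("s4")[0]
def g(x): return np.clip(255*(x/255.)**0.5,0,255).astype(np.uint8)
c=np.zeros((600,800,3),np.uint8); c[:600,:400]=g(cv2.resize(a[190:340,280:380],(400,600),interpolation=cv2.INTER_CUBIC))
c[:600,400:]=g(cv2.resize(b[150:225,310:360],(400,600),interpolation=cv2.INTER_CUBIC)); cv2.imwrite("pics/c5.png",c)
```

```text
(no output)
```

View pics/c5.png

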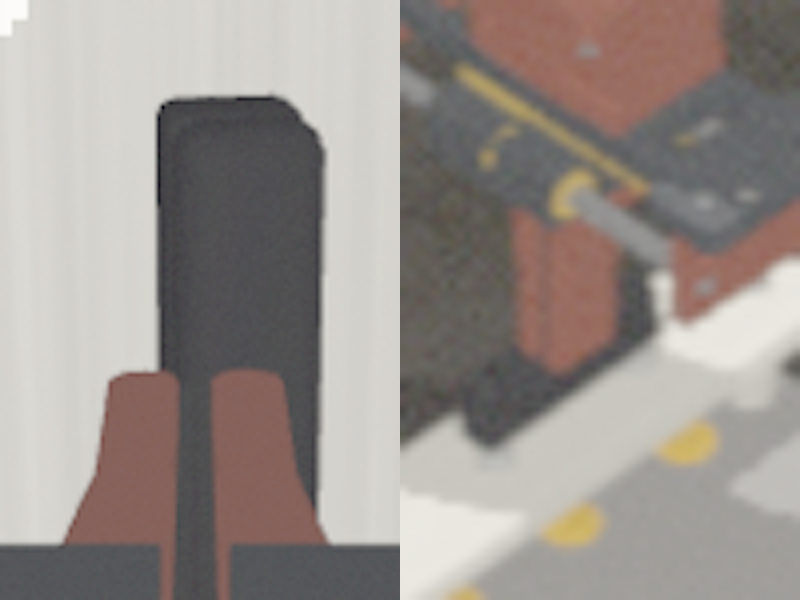

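Run:
```python
from h import *
im,K,P=load("s4")
for p in [(592,-47,72),(592,-47,97),(592,-8,97),(592,-88,97),(584,-8,75),(592,39,74),(564,56,65),(564,-154,65)]: print(p,proj(p,K,P).round(1), ((proj(p,K,P)-[310,150])*8+[400,0]).round(0))
```

```text
(592, -47, 72) [329.5 199.6] [556. 396.]
(592, -47, 97) [329.6 192.5] [557. 340.]
(592, -8, 97) [318.5 200. ] [468. 400.]
(592, -88, 97) [341.  184.8] [648. 278.]
(584, -8, 75) [320.7 207.8] [486. 463.]
(592, 39, 74) [304.9 215.8] [359. 527.]
(564, 56, 65) [307.6 227.8] [381. 622.]
(564, -154, 65) [365.6 187.1] [845. 297.]
```

Run:
```python
from h import *
def tri(obs):
    A=np.zeros((3,3));b=np.zeros(3)
    for fn,u,v in obs:
        _,K,P=load(fn); o,d=ray(u,v,K,P); d/=np.linalg.norm(d); M=np.eye(3)-np.outer(d,d); A+=M;b+=M@o
    return np.linalg.solve(A,b).round(1)
print("handle end",tri([("w1",379,231),("w2",331,196),("w3",326,187)]))
print("handle end w1 w2",tri([("w1",379,231),("w2",331,196)]))
print("pin",tri([("w1",379,181.5),("w2",330,104.5),("w3",326,119)]), tri([("w1",379,181.5),("w2",330,104.5)]))
print("corner",tri([("w1",350,164),("w2",279,73),("w3",289,96)]),tri([("w1",406,165),("w2",382,73),("w3",364,97)]))
_,K,P=load("w4")
for f in("w2","w3","w4"):
    im,K,P=load(f); print(f,[onz(u,v,z,K,P).round(1)[:2] for u,v,z in ([(331,196,97)] if f=="w2" else [(326,187,97)] if f=="w3" else [(339,214,97)])])
```

```text
handle end [592.   -9.4  85.9]
handle end w1 w2 [592.1  -9.4  85.3]
pin [591.7  38.4  70.3] [591.8  38.3  69.9]
corner [563.2  55.5  57. ] [619.7  54.6  64.3]
w2 [array([592.5,  -7.1])]
w3 [array([591.9,  -8.1])]
w4 [array([596.3,  -6.3])]
```

Request:
carry_out([
  [[0,0,0],0],
  [[0,0,0],0],
  [[0,0,0],0],
  [[0,0,0],0],
  [[0,0,0],0],
  [[0,0,0],0],
  [[0,0,0],0],
  [[0,0,0],0],
  [[0,0,0],0],
  [[0,0,0],0],
  [[0,0,0],0],
], hand=60)

```text
time_s: 9.2
tool_pos: [592.9, -46.8, 70.6]
ee_rot: [[-0.002, 1.0, -0.0], [1.0, 0.002, 0.0], [0.0, -0.0, -1.0]]
wrist_force: [0.2, -0.3, -0.3]
width: 52.5
grasp_force: 0.0
```

Run:
```python
from h import *
s=manip.read_state(); print({k:s[k].round(2) if hasattr(s[k],'round') else s[k] for k in("tool_pos","wrist_force","width","grasp_force")})
im,K,P=snap("wrist","w5")
g=lambda x: np.clip(255*(x/255.)**0.6,0,255).astype(np.uint8)
cv2.imwrite("pics/w5g.png",g(im))
print("handle",proj([584,-8,97],K,P),proj([600,-8,97],K,P),"corners",proj([564,56,65],K,P),proj([620,56,65],K,P))
```

```text
{'tool_pos': array([592.95, -46.82,  70.6 ]), 'wrist_force': array([ 0.15, -0.3 , -0.31]), 'width': 52.471899682129724, 'grasp_force': 0.0}
handle [306.59842464 219.29149688] [345.89094864 219.38866628] corners [263.54536858  63.01538278] [390.00401898  63.35216802]
```

View pics/w5g.png

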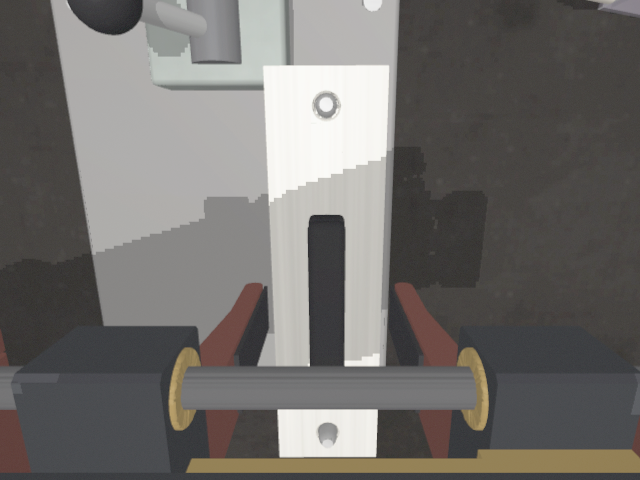

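The visible fingertips sit about 20 mm nearer to the camera than the stated TCP, so the fingers closed on top of the handle. The cover has dropped back level. I'll feel downward in small steps.

Request:
carry_out([
  [[0,0,3],0],
  [[0,0,2],0],
  [[0,0,0],0],
  [[0,0,0],0],
])

```text
time_s: 9.58
tool_pos: [592.9, -46.8, 65.5]
ee_rot: [[-0.002, 1.0, -0.001], [1.0, 0.002, 0.0], [0.0, -0.001, -1.0]]
wrist_force: [-0.2, -0.5, -0.2]
width: 53.0
grasp_force: 0.0
```

Request:
carry_out([
  [[0,0,2],0],
  [[0,0,0],0],
  [[0,0,0],0],
])

```text
time_s: 9.83
tool_pos: [593.0, -46.8, 63.6]
ee_rot: [[-0.002, 1.0, -0.0], [1.0, 0.002, 0.0], [0.0, -0.0, -1.0]]
wrist_force: [-0.5, -0.0, 0.7]
width: 53.0
grasp_force: 0.0
```

Request:
carry_out([
  [[0,0,2],0],
  [[0,0,0],0],
  [[0,0,0],0],
])

```text
time_s: 10.08
tool_pos: [593.0, -46.8, 61.7]
ee_rot: [[-0.002, 1.0, -0.0], [1.0, 0.002, -0.0], [-0.0, -0.0, -1.0]]
wrist_force: [-0.5, -0.7, 0.4]
width: 52.5
grasp_force: 0.0
```

Request:
carry_out([
  [[0,0,2],0],
  [[0,0,0],0],
  [[0,0,0],0],
])

```text
time_s: 10.33
tool_pos: [593.0, -46.8, 59.7]
ee_rot: [[-0.002, 1.0, -0.0], [1.0, 0.002, 0.0], [0.0, -0.0, -1.0]]
wrist_force: [0.7, 0.5, 0.1]
width: 52.6
grasp_force: 0.0
```

Request:
carry_out([
  [[0,0,2],0],
  [[0,0,0],0],
  [[0,0,0],0],
])

```text
time_s: 10.58
tool_pos: [593.0, -46.8, 57.6]
ee_rot: [[-0.002, 1.0, -0.0], [1.0, 0.002, 0.0], [0.0, -0.0, -1.0]]
wrist_force: [-0.8, 0.7, -1.1]
width: 53.0
grasp_force: 0.0
```

Request:
carry_out([
  [[0,0,2],0],
  [[0,0,0],0],
  [[0,0,0],0],
])

```text
time_s: 10.83
tool_pos: [593.0, -46.9, 55.6]
ee_rot: [[-0.002, 1.0, -0.0], [1.0, 0.002, -0.0], [-0.0, -0.0, -1.0]]
wrist_force: [-0.6, 0.1, -0.3]
width: 52.9
grasp_force: 0.0
```

Request:
carry_out([
  [[0,0,2],0],
  [[0,0,0],0],
  [[0,0,0],0],
])

```text
time_s: 11.08
tool_pos: [593.0, -46.9, 53.6]
ee_rot: [[-0.002, 1.0, -0.0], [1.0, 0.002, -0.0], [-0.0, -0.0, -1.0]]
wrist_force: [-0.1, 0.6, 0.1]
width: 52.6
grasp_force: 0.0
```

Request:
carry_out([
  [[0,0,0],0],
  [[0,0,0],0],
  [[0,0,0],0],
  [[0,0,0],0],
  [[0,0,0],0],
  [[0,0,0],0],
  [[0,0,0],0],
  [[0,0,0],0],
  [[0,0,0],0],
  [[0,0,0],0],
], hand=0, grip_force=20)

```text
time_s: 11.92
tool_pos: [593.0, -46.9, 53.8]
ee_rot: [[-0.002, 1.0, -0.0], [1.0, 0.002, -0.0], [-0.0, -0.0, -1.0]]
wrist_force: [-1.0, 0.0, 0.7]
width: 15.7
grasp_force: 19.9
```

Gripped at 15.7 mm. With the cover underside at 57 the TCP reads 53.8, so I use that relation for placing. Lifting.

Request:
carry_out([
  [[0,0,0],0],
  [[0,0,0],0],
  [[0,0,-3],0],
  [[0,0,-6],0],
  [[0,0,-8],0],
  [[0,0,-8],0],
  [[0,0,-8],0],
  [[0,0,-8],0],
  [[0,0,-8],0],
  [[0,0,-8],0],
  [[0,0,-8],0],
  [[0,0,-10],0],
  [[0,0,-10],0],
  [[0,0,-10],0],
  [[0,0,-5],0],
  [[0,0,0],0],
  [[0,0,0],0],
  [[0,0,0],0],
], grip_force=45)

```text
time_s: 13.42
tool_pos: [592.7, -47.0, 153.3]
ee_rot: [[-0.002, 1.0, -0.001], [1.0, 0.002, -0.0], [-0.0, -0.001, -1.0]]
wrist_force: [-0.0, -0.1, -3.0]
width: 15.6
grasp_force: 44.9
```

Run:
```python
from h import *
s=manip.read_state(); print(s["tool_pos"].round(1),s["wrist_force"].round(1),s["joint_pos"].round(2))
im,K,P=snap("wrist","w6")
# rest visible? cover corners
V=cv2.cvtColor(im,cv2.COLOR_BGR2HSV)
im,K,P=load("top0"); f=lambda u,v,z:onz(u,v,z,K,P)[:2].round(1)
# rest cradle outline corners from hull (lip tops z=22)
h=np.array([[440.5,228.5],[450.5,271.5],[417.5,278.5],[407.5,236]])
for q in h: print(f(*q,22))
print("ctr",f(*h.mean(0),17))
```

```text
[592.7 -47.  153.3] [-0.  -0.1 -3. ] [ 0.39  0.44 -0.54  1.77  0.27  1.   -0.25]
[ 557.1 -375.5]
[ 424.  -401.4]
[ 403.  -299.7]
[ 534.1 -272.7]
ctr [ 479.6 -338.5]
```

Request:
carry_out([
  [[-15,-6,0],0],
  [[-29,-11.3,0],0],
  [[-29,-11.3,0],0],
  [[-29,-11.3,0],0],
  [[-29,-11.3,0],0],
  [[-29,-11.3,0],0],
  [[-29,-11.3,0],0],
  [[-29,-11.3,0],0],
  [[-29,-11.3,0],0],
  [[-29,-11.3,0],0],
  [[-15,-6,0],0],
  [[0,0,0],0],
])

```text
time_s: 14.47
tool_pos: [476.8, -343.3, 152.8]
ee_rot: [[0.005, 1.0, -0.002], [1.0, -0.005, -0.002], [-0.002, -0.002, -1.0]]
wrist_force: [-0.1, -0.3, -2.8]
width: 15.8
grasp_force: 44.9
```

Request:
carry_out([
  [[0,0,0],5],
  [[0,0,0],7],
  [[0,0,0],7],
  [[0,0,0],7],
  [[0,0,0],7],
  [[0,0,0],7],
  [[0,0,0],7],
  [[0,0,0],7],
  [[0,0,0],7],
  [[0,0,0],7],
  [[0,0,0],6],
  [[0,0,0],4],
  [[0,0,0],0],
  [[0,0,0],0],
])

```text
time_s: 15.63
tool_pos: [480.3, -337.1, 153.3]
ee_rot: [[0.977, 0.214, -0.001], [0.214, -0.977, 0.001], [-0.0, -0.001, -1.0]]
wrist_force: [0.7, 0.0, -2.9]
width: 15.9
grasp_force: 44.9
```

Run:
```python
from h import *
s=manip.read_state(); print(s["tool_pos"].round(1),s["wrist_force"].round(1),s["joint_pos"].round(2),s["width"])
im,K,P=snap("wrist","w7"); im2,K2,P2=snap("top","t7")
R=s["ee_rot"]; x=R[:,0]; print(np.degrees(np.arctan2(x[1],x[0])))
c=np.zeros((480,800,3),np.uint8); c[:360,:480]=cv2.resize(im,(480,360)); c[:480,480:]=cv2.resize(im2[215:305,395:455],(320,480)); cv2.imwrite("pics/c7.png",c)
```

```text
[ 480.3 -337.1  153.3] [ 0.7  0.  -2.9] [ 0.65  0.39 -0.18  1.81  0.08  0.96 -0.92] 15.94320415789439
12.330150746171608
```

View pics/c7.png

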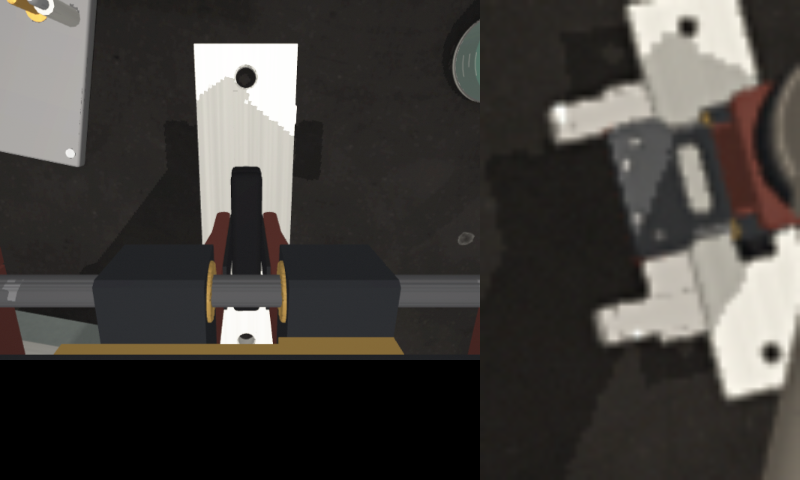

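Cover level in hand, aligned with the rest at 12.3°. Lowering.

Request:
carry_out([
  [[0,0,10],0],
  [[0,0,20],0],
  [[0,0,20],0],
  [[0,0,20],0],
  [[0,0,20],0],
  [[0,0,20],0],
  [[0,0,15],0],
  [[0,0,10],0],
  [[0,0,0],0],
  [[0,0,0],0],
])

```text
time_s: 16.57
tool_pos: [479.9, -337.9, 18.3]
ee_rot: [[0.978, 0.21, -0.001], [0.21, -0.978, 0.001], [-0.001, -0.001, -1.0]]
wrist_force: [-0.3, 0.5, -2.1]
width: 15.2
grasp_force: 44.9
```

Request:
carry_out([
  [[0,0,2],0],
  [[0,0,2],0],
  [[0,0,2],0],
  [[0,0,0],0],
  [[0,0,0],0],
])

```text
time_s: 16.98
tool_pos: [480.2, -338.2, 13.0]
ee_rot: [[0.978, 0.21, 0.0], [0.21, -0.978, -0.0], [0.0, 0.0, -1.0]]
wrist_force: [0.1, -0.4, -2.7]
width: 15.6
grasp_force: 44.9
```

Request:
carry_out([
  [[0,0,2],0],
  [[0,0,0],0],
  [[0,0,0],0],
])

```text
time_s: 17.23
tool_pos: [480.0, -338.0, 10.7]
ee_rot: [[0.978, 0.21, -0.0], [0.21, -0.978, 0.0], [-0.0, -0.0, -1.0]]
wrist_force: [0.3, -0.2, -2.9]
width: 15.7
grasp_force: 44.9
```

Request:
carry_out([
  [[0,0,1],0],
  [[0,0,0],0],
  [[0,0,0],0],
])

```text
time_s: 17.48
tool_pos: [480.0, -338.1, 9.7]
ee_rot: [[0.978, 0.21, -0.0], [0.21, -0.978, 0.0], [-0.0, -0.0, -1.0]]
wrist_force: [-0.6, -0.4, -1.9]
width: 15.8
grasp_force: 44.9
```

Request:
carry_out([
  [[0,0,1],0],
  [[0,0,0],0],
  [[0,0,0],0],
])

```text
time_s: 17.73
tool_pos: [480.2, -338.2, 8.9]
ee_rot: [[0.978, 0.21, 0.0], [0.21, -0.978, -0.0], [0.0, 0.0, -1.0]]
wrist_force: [0.2, -0.1, -0.6]
width: 16.0
grasp_force: 44.9
```

Request:
carry_out([
  [[0,0,0.5],0],
  [[0,0,0],0],
  [[0,0,0],0],
])

```text
time_s: 17.98
tool_pos: [480.2, -338.1, 8.9]
ee_rot: [[0.978, 0.21, 0.0], [0.21, -0.978, -0.0], [0.0, 0.0, -1.0]]
wrist_force: [-2.8, 1.7, 5.6]
width: 15.6
grasp_force: 44.9
```

Contact came at 8.9, exactly as predicted. I release, retreat and swing over to the probes.

Request:
carry_out([
  [[0,0,0],0],
  [[0,0,0],0],
  [[0,0,0],0],
  [[0,0,0],0],
  [[0,0,0],0],
  [[0,0,0],0],
  [[0,0,0],0],
  [[0,0,-10],0],
  [[0,0,-20],0],
  [[0,0,-30],0],
  [[0,0,-35],0],
  [[0,0,-35],0],
  [[0,0,-35],0],
  [[0,0,-35],0],
  [[0,0,-35],0],
  [[0,0,-35],0],
  [[0,0,-20],0],
  [[0,0,0],0],
], hand=95)

```text
time_s: 19.48
tool_pos: [482.2, -339.2, 304.8]
ee_rot: [[0.978, 0.21, 0.008], [0.21, -0.978, -0.005], [0.007, 0.007, -1.0]]
wrist_force: [0.1, -0.7, 0.3]
width: 83.1
grasp_force: 0.0
```

Request:
carry_out([
  [[0,0,0],-6],
  [[0,0,0],-7.1],
  [[0,0,0],-7.1],
  [[0,0,0],-7.1],
  [[0,0,0],-7.1],
  [[0,0,0],-7.1],
  [[0,0,0],-7.1],
  [[0,0,0],-7.1],
  [[0,0,0],-7.1],
  [[0,0,0],-7.1],
  [[0,0,0],-4],
])

```text
time_s: 20.4
tool_pos: [479.5, -337.8, 297.9]
ee_rot: [[0.063, 0.998, -0.001], [0.998, -0.063, 0.001], [0.0, -0.001, -1.0]]
wrist_force: [-0.9, -0.9, -0.4]
width: 83.5
grasp_force: 0.0
```

Request:
carry_out([
  [[36,3,0],0],
  [[36,3,0],0],
  [[36,3,0],0],
  [[36,3,0],0],
  [[36,3,0],0],
  [[36,3,0],0],
  [[36,3,0],0],
  [[36,3,0],0],
  [[36,3,0],0],
  [[36,3,0],0],
  [[36,3,0],0],
  [[36,3,0],0],
  [[36,3,0],0],
  [[36,3,0],0],
  [[36,3,0],0],
  [[36,3,0],0],
  [[36,3,0],0],
  [[36,3,0],0],
  [[36,3,0],0],
  [[36,0,0],0],
])

```text
time_s: 22.07
tool_pos: [586.9, 377.2, 297.6]
ee_rot: [[0.07, 0.998, -0.001], [0.998, -0.07, -0.001], [-0.001, -0.0, -1.0]]
wrist_force: [0.2, 0.5, -0.0]
width: 83.1
grasp_force: 0.0
```

Request:
carry_out([
  [[0,0,0],0],
  [[0,0,0],0],
  [[0,0,0],0],
])

```text
time_s: 22.32
tool_pos: [586.6, 375.6, 297.7]
ee_rot: [[0.069, 0.998, -0.001], [0.998, -0.069, -0.001], [-0.001, -0.0, -1.0]]
wrist_force: [-0.0, -0.9, 0.8]
width: 82.9
grasp_force: 0.0
```

Run:
```python
from h import *
s=manip.read_state(); print(s["tool_pos"].round(1),s["joint_pos"].round(2),s["ee_rot"].round(3).tolist())
im,K,P=snap("wrist","w8"); snap("top","t8")
im2,K2,P2=load("t8")
V=cv2.cvtColor(im2,cv2.COLOR_BGR2HSV); m=((V[...,1]<60)&(V[...,2]>150)).astype(np.uint8); m[:205]=0; m[300:]=0; m[:,:395]=0; m[:,465:]=0
c=max(cv2.findContours(m,0,1)[0],key=cv2.contourArea)
b=cv2.boxPoints(cv2.minAreaRect(c)); w=np.array([onz(u,v,20,K2,P2)[:2] for u,v in b]); print("cover",w.mean(0),np.linalg.norm(w-np.roll(w,1,0),axis=1))
```

```text
[586.6 375.6 297.7] [-0.24  0.53 -0.66  1.33  0.32  1.39 -0.96] [[0.069, 0.998, -0.001], [0.998, -0.069, -0.001], [-0.001, -0.0, -1.0]]
cover [ 476.45138858 -338.51219704] [211.55405295 103.34707168 211.99742296 101.61174639]
```

View pics/w8.png

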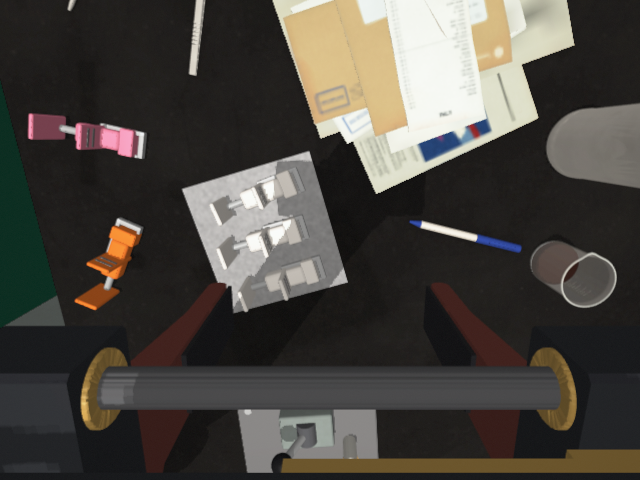

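The wrist view shows three white probes on the mat, at about (255,193), (262,240) and (283,280), with hooks to the right. Pink and orange look-alikes lie to the left. I take a zoomed crop to read plate positions, and locate the posts in the top view.

Run:
```python
from h import *
im,K,P=load("w8")
c=im[150:315,183:348]; c=np.clip(255*(c/255.)**0.7,0,255).astype(np.uint8)
c=cv2.resize(c,(594,594),interpolation=cv2.INTER_CUBIC)
for k in range(0,165,20):
    p=int(k*3.6); cv2.putText(c,str(183+k),(p,10),0,.35,(0,255,255),1); cv2.putText(c,str(150+k),(0,p+4),0,.35,(0,255,255),1); cv2.line(c,(p,0),(p,594),(0,200,200),1) if k%40==0 else 0; cv2.line(c,(0,p),(594,p),(0,200,200),1) if k%40==0 else 0
cv2.imwrite("pics/c8.png",c)
f=lambda u,v,z:onz(u,v,z,K,P)[:2].round(1)
print("mat",[f(u,v,3).tolist() for u,v in((183,188),(310,152),(347,283),(234,313))])
im2,K2,P2=load("t8"); V=cv2.cvtColor(im2,cv2.COLOR_BGR2HSV)
m=((V[...,0]>12)&(V[...,0]<35)&(V[...,1]>100)).astype(np.uint8); m[:200]=0;m[270:]=0;m[:,:286]=0;m[:,372:]=0
n,l,st,ce=cv2.connectedComponentsWithStats(m)
for i in range(1,n):
    if st[i,4]>4: print(st[i],ce[i].round(1),onz(*ce[i],45,K2,P2)[:2].round(1))
```

```text
mat [[414.1, 400.5], [569.0, 431.8], [602.8, 266.6], [453.9, 235.3]]
[333 215   6   7  35] [335.4 218.2] [586.7 -49.4]
[350 215   7   7  37] [353. 218.] [ 587.2 -103.1]
[315 216   7   6  33] [317.6 218.5] [586.    5.1]
```

View pics/c8.png

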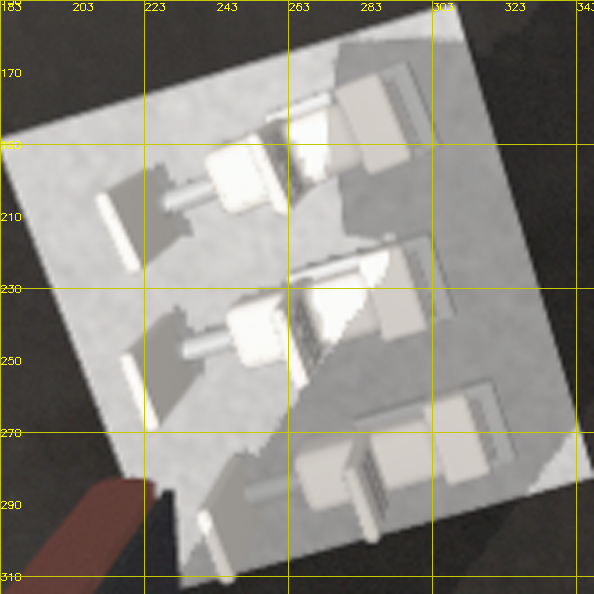

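The three probes are well resolved, all pointing the same way. I convert the plate-top edges and nose fronts to world points.

```bash
cat > pr.py <<'E'
from h import *
def probe(name,th,fi,no,K,P,sc=1,ox=0,oy=0,zb=3):
    w=lambda q,z:np.mean([onz(ox+u/sc,oy+v/sc,z,K,P)[:2] for u,v in q],0)
    t,f,n=w(th,zb+56),w(fi,zb+56),w(no,zb+18)
    ang=lambda d:np.degrees(np.arctan2(d[1],d[0]))
    yaw=ang(n-t); ed=[ang(onz(ox+q[0][0]/sc,oy+q[0][1]/sc,z,K,P)[:2]-onz(ox+q[1][0]/sc,oy+q[1][1]/sc,z,K,P)[:2])-90 for q,z in((th,zb+56),(fi,zb+56),(no,zb+18))]
    x=np.array([np.cos(np.radians(yaw)),np.sin(np.radians(yaw))]); y=np.array([-x[1],x[0]])
    ln=n-45*x
    print(name,"t-f",np.linalg.norm(f-t).round(1),"(49) f-n",(n-f)@x,"(37.5) lat f",((f-t)@y).round(1),"yaw tn",yaw.round(1),"edges",np.round(ed,1),"origin nose",ln.round(1),"origin plates",(f-7.5*x).round(1),(t+41.5*x).round(1))
E
python3 - <<'E'
from pr import *
im,K,P=load("w8"); a=dict(K=K,P=P,sc=3.6,ox=183,oy=150)
probe("A",[(100,195),(138,270)],[(250,135),(283,212)],[(377,75),(410,165)],**a)
probe("B",[(123,355),(153,430)],[(276,305),(302,385)],[(397,240),(426,330)],**a)
probe("C",[(202,512),(230,582)],[(347,460),(374,542)],[(463,392),(490,477)],**a)
E
```

```text
A t-f 48.2 (49) f-n 36.35681481717205 (37.5) lat f 1.1 yaw tn 16.3 edges [19.2 16.9 15.1] origin nose [503.5 386.1] origin plates [504.3 387.5] [505.4 386.7]
B t-f 49.5 (49) f-n 36.16706864466276 (37.5) lat f 0.5 yaw tn 13.2 edges [13.5 11.2 12.5] origin nose [503.9 334.4] origin plates [505.  335.2] [504.7 334.6]
C t-f 48.8 (49) f-n 36.45776272461572 (37.5) lat f 1.4 yaw tn 12.9 edges [13.6 11.7 12.4] origin nose [521.1 281.6] origin plates [521.8 283.2] [522.4 281.9]
```

Measurements agree within 1.5 mm. I take probe C first, at origin ≈(521.7,282.2) with yaw 12.7°. I roll, move above it, then descend.

Request:
carry_out([
  [[0,0,0],-5.5],
  [[0,0,0],-5.5],
  [[0,0,0],-5.6],
  [[-26,-33,20],0],
  [[-26,-33,30],0],
  [[-25,-33,30],0],
  [[0,0,30],0],
  [[0,0,30],0],
  [[0,0,30],0],
  [[0,0,30],0],
  [[0,0,25],0],
  [[0,0,15],0],
  [[0,0,0],0],
  [[0,0,0],0],
], hand=80, grip_force=20)

```text
time_s: 23.58
tool_pos: [520.0, 293.5, 71.7]
ee_rot: [[-0.217, 0.976, -0.001], [0.976, 0.217, -0.001], [-0.001, -0.001, -1.0]]
wrist_force: [0.4, 0.5, 1.4]
width: 70.3
grasp_force: 0.0
```

Run:
```python
from h import *
s=manip.read_state(); p=s["tool_pos"]; R=s["ee_rot"]; print(p.round(1),np.degrees(np.arctan2(R[1,1],R[0,1])).round(2))
d=np.array([507.1,278.9,0])-p; print("need tool",(R.T@d).round(1)); im,K,P=snap("wrist","w9")
y=np.radians(12.7); x=np.array([np.cos(y),np.sin(y)]); n=np.array([-x[1],x[0]])
for a,b,z in((-41.5,13,59),(-41.5,-13,59),(7.5,13,59),(7.5,-13,59),(45,15,21),(45,-15,21)): print(proj([*(np.array([521.7,282.2])+a*x+b*n),z],K,P).round(0),end=" ")
c=im[100:300,180:460]; cv2.imwrite("pics/c9.png",cv2.resize(np.clip(255*(c/255.)**0.7,0,255).astype(np.uint8),(784,560)))
```

```text
[520.  293.5  71.7] 12.53
need tool [-11.4 -15.7  71.7]
[248. 275.] [250. 320.] [341. 274.] [341. 320.] [400. 251.] [398. 296.]
```

View pics/c9.png

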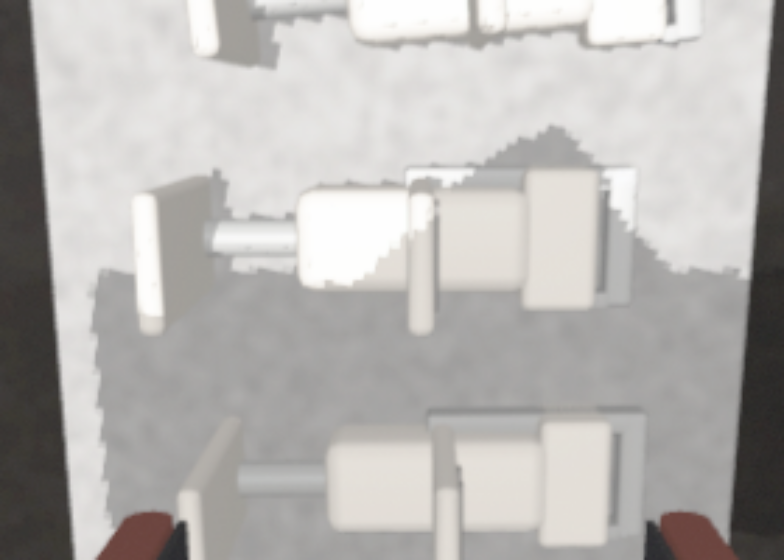

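The nose front at (397,251–295) and finger plate at (340,274) match the prediction within 1 mm. I correct and descend.

Request:
carry_out([
  [[-6,-8,0],0],
  [[-5.5,-7.5,0],0],
  [[0,0,15],0],
  [[0,0,15],0],
  [[0,0,11],0],
  [[0,0,0],0],
  [[0,0,0],0],
])

```text
time_s: 24.22
tool_pos: [506.9, 280.0, 30.9]
ee_rot: [[-0.219, 0.976, -0.0], [0.976, 0.219, -0.0], [-0.0, -0.0, -1.0]]
wrist_force: [0.1, 0.9, 0.4]
width: 70.3
grasp_force: 0.0
```

Request:
carry_out([
  [[0,0,4],0],
  [[0,0,4],0],
  [[0,0,0],0],
  [[0,0,0],0],
])

```text
time_s: 24.55
tool_pos: [507.2, 280.4, 22.7]
ee_rot: [[-0.219, 0.976, -0.0], [0.976, 0.219, -0.0], [-0.0, -0.0, -1.0]]
wrist_force: [-1.1, 0.1, 0.0]
width: 70.4
grasp_force: 0.0
```

Request:
carry_out([
  [[-1.5,0,2],0],
  [[0,0,2],0],
  [[0,0,0],0],
  [[0,0,0],0],
])

```text
time_s: 24.88
tool_pos: [507.5, 278.8, 18.5]
ee_rot: [[-0.219, 0.976, -0.0], [0.976, 0.219, -0.0], [-0.0, -0.0, -1.0]]
wrist_force: [0.5, 1.1, 0.8]
width: 70.1
grasp_force: 0.0
```

Request:
carry_out([
  [[0,0,2],0],
  [[0,0,2],0],
  [[0,0,0],0],
  [[0,0,0],0],
])

```text
time_s: 25.22
tool_pos: [507.5, 278.9, 14.5]
ee_rot: [[-0.219, 0.976, -0.0], [0.976, 0.219, -0.0], [-0.0, -0.0, -1.0]]
wrist_force: [0.0, 0.9, -0.5]
width: 70.3
grasp_force: 0.0
```

Request:
carry_out([
  [[0,0,2],0],
  [[0,0,2],0],
  [[0,0,0],0],
  [[0,0,0],0],
])

```text
time_s: 25.55
tool_pos: [507.4, 278.8, 10.5]
ee_rot: [[-0.219, 0.976, -0.0], [0.976, 0.219, -0.0], [-0.0, -0.0, -1.0]]
wrist_force: [0.4, -0.9, 0.2]
width: 70.2
grasp_force: 0.0
```

Request:
carry_out([
  [[0,0,0],0],
  [[0,0,0],0],
  [[0,0,0],0],
  [[0,0,0],0],
  [[0,0,0],0],
  [[0,0,0],0],
  [[0,0,0],0],
  [[0,0,0],0],
  [[0,0,0],0],
  [[0,0,0],0],
  [[0,0,0],0],
], hand=0)

```text
time_s: 26.47
tool_pos: [507.8, 279.0, 10.8]
ee_rot: [[-0.219, 0.976, 0.0], [0.976, 0.219, 0.0], [0.0, 0.0, -1.0]]
wrist_force: [1.3, -0.2, 1.7]
width: 35.6
grasp_force: 20.0
```

Plunger pressed to its stop (35.6 mm across the plates). I lift and carry it toward post0.

Request:
carry_out([
  [[0,0,0],0],
  [[0,0,-5],0],
  [[0,0,-15],0],
  [[0,0,-30],0],
  [[0,0,-30],0],
  [[0,0,-30],0],
  [[0,0,-30],0],
  [[0,0,-20],0],
  [[0,0,0],6.3],
  [[0,0,0],6.4],
], grip_force=32)

```text
time_s: 27.3
tool_pos: [507.9, 279.5, 173.4]
ee_rot: [[0.006, 1.0, 0.003], [1.0, -0.006, 0.002], [0.002, 0.003, -1.0]]
wrist_force: [-0.6, -0.9, -1.6]
width: 35.0
grasp_force: 31.9
```

Request:
carry_out([
  [[-20,1,0],0],
  [[-34,2,0],0],
  [[-34,2,0],0],
  [[-34,2,0],0],
  [[-34,2,0],0],
  [[-34,2,0],0],
  [[-34,2,0],0],
  [[-34,2,0],0],
  [[-34,2,0],0],
  [[-34,2,0],0],
  [[-34,2,0],0],
  [[-20,2,0],0],
  [[0,0,0],0],
  [[0,0,0],0],
  [[0,0,0],0],
])

```text
time_s: 28.55
tool_pos: [529.9, -99.8, 171.2]
ee_rot: [[0.0, 1.0, 0.0], [1.0, -0.0, 0.001], [0.001, 0.0, -1.0]]
wrist_force: [-0.4, 0.2, -2.3]
width: 35.1
grasp_force: 32.0
```

```bash
cat > posts.py <<'E'
from h import *
import sys
fn=sys.argv[1]; z=49
s=manip.read_state(); R=s["ee_rot"]; print("tcp",s["tool_pos"].round(1),"yaw",np.degrees(np.arctan2(R[1,1],R[0,1])).round(2),"w",round(s["width"],1),"F",s["wrist_force"].round(1))
im,K,P=snap("wrist",fn); V=cv2.cvtColor(im,cv2.COLOR_BGR2HSV)
m=((V[...,0]>12)&(V[...,0]<35)&(V[...,1]>90)&(V[...,2]>50)).astype(np.uint8); m[340:]=0
n,l,st,ce=cv2.connectedComponentsWithStats(m)
for i in range(1,n):
    if st[i,4]>60:
        x,y,w,h,a=st[i]; print("blob",st[i],"base/top rays",end=" ")
        # top disc: nearest to camera nadir -> fit using mask top portion; report both at foot & top
        print("c@32",onz(*ce[i],32,K,P)[:2].round(1))
E
python3 posts.py w10
```

```text
tcp [529.9 -99.8 171.2] yaw -0.0 w 35.1 F [-0.4  0.2 -2.3]
blob [399  82  21  19 251] base/top rays c@32 [591.4   5.5]
blob [390 150  27  27 561] base/top rays c@32 [589.  -48.2]
blob [388 215  25  27 540] base/top rays c@32 [ 590.  -101.2]
```

Run:
```python
from h import *
im,K,P=load("w10"); print(P[:3,3].round(1))
for x,y,w,h in((399,82,21,19),(390,150,27,27),(388,215,25,27)):
    print("top right",(onz(x+w,y+h/2,49,K,P)[0]-5).round(1),"foot left",(onz(x,y+h/2,15,K,P)[0]+5).round(1),"y from foot/top",(onz(x+w/2,y,49,K,P)[1]-5).round(1),(onz(x+w/2,y+h,49,K,P)[1]+5).round(1),(onz(x+w/2,y,15,K,P)[1]-5).round(1),(onz(x+w/2,y+h,15,K,P)[1]+5).round(1))
V=cv2.cvtColor(im,cv2.COLOR_BGR2HSV)
# white probe nose/crossbar profile along row near nose
for v in (255,265,275,285): print(v,V[v,400:500:3,2].tolist())
print("pred nose front top",proj([529.9+53,-99.8,171.2-10.8+3+18-3],K,P),"crossbar front-ish",proj([529.9+53+21,-99.8,171.2-10.8+11],K,P))
```

```text
[529.8 -29.3 358.5]
top right 591.2 foot left 591.6 y from foot/top 5.1 2.2 9.4 5.1
top right 591.9 foot left 586.7 y from foot/top -42.5 -52.5 -43.4 -55.6
top right 591.6 foot left 587.1 y from foot/top -91.9 -103.6 -98.2 -112.4
255 [179, 162, 181, 207, 207, 206, 207, 208, 209, 213, 214, 219, 220, 220, 172, 69, 70, 72, 71, 69, 71, 71, 72, 71, 72, 69, 71, 70, 72, 73, 48, 49, 48, 46]
265 [218, 218, 192, 237, 250, 250, 250, 250, 250, 250, 250, 250, 250, 246, 219, 218, 218, 218, 219, 218, 218, 254, 253, 218, 218, 218, 219, 219, 219, 220, 221, 221, 50, 50]
275 [250, 250, 246, 246, 252, 253, 253, 252, 252, 252, 252, 252, 252, 250, 46, 43, 46, 51, 49, 50, 48, 45, 45, 46, 45, 54, 143, 155, 220, 221, 223, 150, 51, 51]
285 [253, 253, 250, 246, 252, 252, 252, 252, 252, 252, 252, 252, 252, 241, 45, 43, 48, 47, 46, 46, 42, 42, 47, 48, 50, 92, 144, 195, 220, 222, 221, 50, 50, 50]
pred nose front top [439.19053573 291.29622115] crossbar front-ish [477.81656552 286.1108263 ]
```

Run:
```python
from h import *
im,K,P=load("w10"); V=cv2.cvtColor(im,cv2.COLOR_BGR2HSV)[...,2]
for u in(425,432,485): print(u,[(v,int(V[v,u])) for v in range(246,340,3)])
for z in (171.2-10.8+18,):
  print([proj([579,-99.8+d,z],K,P).round(1).tolist() for d in(15,0,-15)])
```

```text
425 [(246, 150), (249, 152), (252, 227), (255, 211), (258, 188), (261, 220), (264, 242), (267, 252), (270, 252), (273, 252), (276, 252), (279, 252), (282, 252), (285, 252), (288, 252), (291, 252), (294, 252), (297, 252), (300, 252), (303, 252), (306, 252), (309, 252), (312, 252), (315, 252), (318, 252), (321, 232), (324, 46), (327, 53), (330, 52), (333, 52), (336, 48), (339, 47)]
432 [(246, 151), (249, 151), (252, 221), (255, 216), (258, 186), (261, 220), (264, 242), (267, 252), (270, 252), (273, 252), (276, 252), (279, 252), (282, 252), (285, 252), (288, 252), (291, 252), (294, 252), (297, 252), (300, 252), (303, 252), (306, 252), (309, 252), (312, 252), (315, 252), (318, 252), (321, 238), (324, 51), (327, 52), (330, 52), (333, 52), (336, 52), (339, 52)]
485 [(246, 52), (249, 50), (252, 49), (255, 72), (258, 161), (261, 218), (264, 220), (267, 218), (270, 221), (273, 221), (276, 220), (279, 221), (282, 220), (285, 221), (288, 221), (291, 219), (294, 221), (297, 221), (300, 221), (303, 221), (306, 221), (309, 220), (312, 221), (315, 221), (318, 44), (321, 47), (324, 47), (327, 52), (330, 52), (333, 52), (336, 51), (339, 52)]
[[433.2, 261.3], [431.0, 291.3], [429.0, 320.1]]
```

The probe sits centred in the hand, and the posts lie at x≈593 with y≈−103, −48, +7. I position for post0 and lower.

Request:
carry_out([
  [[-3.2,1,15],0],
  [[0,0,25],0],
  [[0,0,25],0],
  [[0,0,25],0],
  [[0,0,12],0],
  [[0,0,0],0],
  [[0,0,0],0],
])

```text
time_s: 29.18
tool_pos: [531.2, -103.2, 69.0]
ee_rot: [[-0.001, 1.0, -0.0], [1.0, 0.001, 0.001], [0.001, -0.0, -1.0]]
wrist_force: [-0.3, -0.7, -1.0]
width: 35.0
grasp_force: 32.0
```

```bash
python3 posts.py w11
python3 - <<'E'
from h import *
im,K,P=load("w11"); V=cv2.cvtColor(im,cv2.COLOR_BGR2HSV); m=((V[...,0]>12)&(V[...,0]<35)&(V[...,1]>90)&(V[...,2]>50))
r=np.argwhere(m[230:340,430:500]); print("brass in gap", r.min(0)+[230,430] if len(r) else None, r.max(0)+[230,430] if len(r) else None,len(r))
print("pred post0 top",proj([593,-103,49],K,P),proj([598,-103,49],K,P),proj([588,-103,49],K,P),proj([593,-98,49],K,P),proj([593,-108,49],K,P))
E
```

```text
tcp [ 531.2 -103.2   69. ] yaw 0.03 w 35.0 F [-0.3 -0.7 -1. ]
blob [ 419   46   47   44 1503] base/top rays c@32 [589.    3.4]
blob [ 414  151   43   37 1201] base/top rays c@32 [588.9 -48.8]
blob [410 241  35  15 375] base/top rays c@32 [588.5 -94.3]
blob [441 269   9  14  96] base/top rays c@32 [ 599.5 -110.4]
brass in gap [241 430] [282 449] 256
pred post0 top [442.03541273 272.69491927] [451.23322261 272.70172931] [432.8376417  272.68810926] [442.71914438 263.91542681] [441.35972836 281.3710803 ]
```

The post shows in the hook gap at (441–450, 269–283), as predicted. Lowering.

Request:
carry_out([
  [[0,0,8],0],
  [[0,0,10],0],
  [[0,0,10],0],
  [[0,0,8],0],
  [[0,0,4],0],
  [[0,0,0],0],
  [[0,0,0],0],
])

```text
time_s: 29.82
tool_pos: [530.9, -104.2, 28.3]
ee_rot: [[0.001, 1.0, -0.001], [1.0, -0.001, 0.0], [0.0, -0.001, -1.0]]
wrist_force: [0.3, -0.3, -1.3]
width: 35.3
grasp_force: 32.0
```

Request:
carry_out([
  [[0,0,2],0],
  [[0,0,2],0],
  [[0,0,0],0],
  [[0,0,0],0],
])

```text
time_s: 30.15
tool_pos: [531.1, -104.3, 24.8]
ee_rot: [[0.001, 1.0, 0.0], [1.0, -0.001, -0.0], [-0.0, 0.0, -1.0]]
wrist_force: [-0.8, 0.5, -2.1]
width: 35.2
grasp_force: 32.0
```

Request:
carry_out([
  [[0,0,1],0],
  [[0,0,0.5],0],
  [[0,0,0],0],
  [[0,0,0],0],
])

```text
time_s: 30.48
tool_pos: [531.1, -104.3, 23.2]
ee_rot: [[0.001, 1.0, 0.0], [1.0, -0.001, -0.0], [-0.0, 0.0, -1.0]]
wrist_force: [-0.1, 0.3, -1.3]
width: 34.9
grasp_force: 32.0
```

Request:
carry_out([
  [[0,0,0.5],0],
  [[0,0,0.5],0],
  [[0,0,0],0],
  [[0,0,0],0],
])

```text
time_s: 30.82
tool_pos: [531.3, -104.3, 22.9]
ee_rot: [[0.001, 1.0, 0.0], [1.0, -0.001, -0.0], [-0.0, 0.0, -1.0]]
wrist_force: [-1.8, 0.6, 6.2]
width: 34.8
grasp_force: 32.0
```

Request:
carry_out([
  [[0,0,0],0],
  [[0,0,0],0],
  [[0,0,0],0],
  [[0,0,0],0],
  [[0,0,0],0],
  [[0,0,0],0],
  [[0,0,0],0],
  [[0,0,0],0],
], hand=80)

```text
time_s: 31.48
tool_pos: [531.3, -104.3, 22.2]
ee_rot: [[0.001, 1.0, 0.0], [1.0, -0.001, 0.0], [0.0, 0.0, -1.0]]
wrist_force: [0.8, -1.0, 0.1]
width: 70.2
grasp_force: 0.0
```

Request:
carry_out([
  [[0,0,-10],0],
  [[0,0,-20],0],
  [[0,0,-30],0],
  [[0,0,-30],0],
  [[0,0,-30],0],
  [[0,0,-35],0],
  [[0,0,-35],0],
  [[0,0,-35],0],
  [[0,0,-35],0],
  [[0,0,-15],0],
  [[0,0,0],0],
  [[0,0,0],0],
])

```text
time_s: 32.48
tool_pos: [531.3, -104.2, 298.4]
ee_rot: [[0.001, 1.0, 0.002], [1.0, -0.001, -0.001], [-0.001, 0.002, -1.0]]
wrist_force: [0.2, -0.1, -0.9]
width: 70.0
grasp_force: 0.0
```

```bash
python3 posts.py w12
python3 - <<'E'
from h import *
im,K,P=load("w12"); V=cv2.cvtColor(im,cv2.COLOR_BGR2HSV)[...,2]
for x,y,z in((593,-103,49),(541+45,-103,33),(543+45,-118,33),(543+45,-88,33),(543-37,-103,71),(543+7.5,-103,71),(543+7.5,-90,71)): print((x,y,z),proj([x,y,z],K,P).round(0))
cv2.imwrite("pics/c12.png",cv2.resize(im[150:330,250:490],(800,600),interpolation=cv2.INTER_CUBIC))
E
```

```text
tcp [ 531.3 -104.2  298.4] yaw -0.06 w 70.0 F [ 0.2 -0.1 -0.9]
blob [377  94  14  13 106] base/top rays c@32 [590.9   5.2]
blob [371 143  20  20 305] base/top rays c@32 [589.4 -48.7]
blob [377 194  10  16 125] base/top rays c@32 [ 591.8 -103.7]
(593, -103, 49) [384. 204.]
(586, -103, 33) [376. 202.]
(588, -118, 33) [377. 215.]
(588, -88, 33) [378. 188.]
(506, -103, 71) [303. 207.]
(550.5, -103, 71) [346. 207.]
(550.5, -90, 71) [346. 195.]
```

Run:
```python
from h import *
im,K,P=load("w12"); V=cv2.cvtColor(im,cv2.COLOR_BGR2HSV)[...,2]
for v in (197,202,207,212): print(v,[(u,int(V[v,u])) for u in range(290,404,2)])
```

```text
197 [(290, 158), (292, 158), (294, 158), (296, 158), (298, 157), (300, 158), (302, 179), (304, 252), (306, 247), (308, 190), (310, 162), (312, 158), (314, 157), (316, 158), (318, 158), (320, 175), (322, 249), (324, 253), (326, 254), (328, 254), (330, 254), (332, 254), (334, 254), (336, 254), (338, 254), (340, 254), (342, 227), (344, 247), (346, 251), (348, 243), (350, 253), (352, 253), (354, 253), (356, 253), (358, 253), (360, 254), (362, 252), (364, 250), (366, 253), (368, 253), (370, 253), (372, 253), (374, 253), (376, 249), (378, 212), (380, 202), (382, 234), (384, 206), (386, 226), (388, 227), (390, 171), (392, 158), (394, 158), (396, 157), (398, 157), (400, 158), (402, 158)]
202 [(290, 158), (292, 157), (294, 158), (296, 157), (298, 158), (300, 157), (302, 182), (304, 252), (306, 249), (308, 195), (310, 231), (312, 232), (314, 231), (316, 232), (318, 231), (320, 229), (322, 248), (324, 253), (326, 253), (328, 253), (330, 253), (332, 253), (334, 253), (336, 253), (338, 253), (340, 253), (342, 227), (344, 249), (346, 252), (348, 232), (350, 253), (352, 253), (354, 253), (356, 253)
[... 955 characters left out ...]
(402, 156)]
212 [(290, 156), (292, 157), (294, 156), (296, 156), (298, 156), (300, 156), (302, 175), (304, 252), (306, 250), (308, 185), (310, 157), (312, 156), (314, 156), (316, 156), (318, 156), (320, 156), (322, 157), (324, 196), (326, 200), (328, 200), (330, 201), (332, 200), (334, 200), (336, 200), (338, 200), (340, 200), (342, 200), (344, 251), (346, 252), (348, 191), (350, 201), (352, 200), (354, 201), (356, 200), (358, 201), (360, 199), (362, 202), (364, 252), (366, 253), (368, 253), (370, 253), (372, 253), (374, 253), (376, 232), (378, 156), (380, 155), (382, 173), (384, 197), (386, 224), (388, 222), (390, 155), (392, 156), (394, 155), (396, 156), (398, 156), (400, 156), (402, 157)]
```

Plate span gives plunger ≈6.5 mm and the nose is about 5–6 mm from the post axis, so probe C is clipped. I compare top images to see whether the other probes have been knocked.

```bash
cat > tdiff.py <<'E'
from h import *
import sys
a=load(sys.argv[1])[0].astype(int); im,K,P=snap("top",sys.argv[2]); b=im.astype(int)
d=(np.abs(a-b).max(2)>30).astype(np.uint8); d[:205]=0; d[282:]=0; d[:,:170]=0; d[:,252:]=0
n,l,st,ce=cv2.connectedComponentsWithStats(d)
for i in range(1,n):
    if st[i,4]>5: print(st[i],ce[i].round(1),onz(*ce[i],20,K,P)[:2].round(0))
E
python3 tdiff.py top0 t12
```

```text
[221 225  13  23 169] [227.6 235.9] [537. 283.]
[226 249  11   7  29] [231.  253.4] [482. 272.]
```

Run:
```python
from pr import *
im,K,P=load("w9"); a=dict(K=K,P=P,sc=2.8,ox=180,oy=100)
probe("B",[(146,193),(150,330)],[(422,193),(423,333)],[(602,170),(599,308)],**a)
```

```text
B t-f 48.8 (49) f-n 37.6816724498556 (37.5) lat f -0.1 yaw tn 12.3 edges [10.7 13.  13.7] origin nose [504.6 335. ] origin plates [504.4 334.9] [504.6 335. ]
```

Request:
carry_out([
  [[20,-2,0],0],
  [[35,-3,0],0],
  [[35,-3,0],0],
  [[35,-3,0],0],
  [[35,-3,0],0],
  [[35,-3,0],0],
  [[35,-3,0],0],
  [[35,-3,0],0],
  [[35,-3,0],0],
  [[35,-3,0],0],
  [[35,-3,0],0],
  [[35,-3,0],0],
  [[35,-4,0],0],
  [[15,-2,0],0],
  [[0,0,0],-6.4],
  [[0,0,0],-6.4],
  [[0,0,0],0],
  [[0,0,0],0],
])

```text
time_s: 34.08
tool_pos: [490.2, 350.2, 295.6]
ee_rot: [[-0.217, 0.976, -0.002], [0.976, 0.217, -0.001], [-0.001, -0.003, -1.0]]
wrist_force: [0.0, -0.3, -0.1]
width: 70.2
grasp_force: 0.0
```

Request:
carry_out([
  [[0,0,25],0],
  [[0,0,35],0],
  [[0,0,35],0],
  [[0,0,35],0],
  [[0,0,35],0],
  [[0,0,35],0],
  [[0,0,25],0],
  [[0,0,0],0],
  [[0,0,0],0],
  [[0,0,0],0],
])

```text
time_s: 34.92
tool_pos: [491.3, 351.5, 73.7]
ee_rot: [[-0.219, 0.976, 0.001], [0.976, 0.219, 0.001], [0.001, 0.001, -1.0]]
wrist_force: [0.2, 0.5, -0.2]
width: 70.1
grasp_force: 0.0
```

B from the near view is (504.5,335.0), 12.5°. I grasp it.

Request:
carry_out([
  [[-10,-3,0],0],
  [[-9,-2.7,0],0],
  [[0,0,15],0],
  [[0,0,15],0],
  [[0,0,10],0],
  [[0,0,0],0],
  [[0,0,0],0],
])

```text
time_s: 35.5
tool_pos: [488.4, 330.8, 31.0]
ee_rot: [[-0.221, 0.975, -0.002], [0.975, 0.221, -0.001], [-0.0, -0.002, -1.0]]
wrist_force: [-0.0, 0.7, 0.5]
width: 70.2
grasp_force: 0.0
```

Run:
```python
from h import *
s=manip.read_state(); p=s["tool_pos"]; R=s["ee_rot"]; print(p.round(1)); print("need tool",(R.T@(np.array([489.9,331.8,10.5])-p)).round(1))
```

```text
[488.4 330.8  31. ]
need tool [ 0.7  1.7 20.5]
```

Request:
carry_out([
  [[0.7,1.7,5],0],
  [[0,0,5],0],
  [[0,0,5],0],
  [[0,0,3],0],
  [[0,0,2.5],0],
  [[0,0,0],0],
  [[0,0,0],0],
])

```text
time_s: 36.08
tool_pos: [490.7, 332.0, 11.6]
ee_rot: [[-0.22, 0.975, -0.0], [0.975, 0.22, -0.0], [-0.0, -0.0, -1.0]]
wrist_force: [-0.2, -0.5, -0.2]
width: 69.9
grasp_force: 0.0
```

Request:
carry_out([
  [[0,0,0],0],
  [[0,0,0],0],
  [[0,0,0],0],
  [[0,0,0],0],
  [[0,0,0],0],
  [[0,0,0],0],
  [[0,0,0],0],
  [[0,0,0],0],
  [[0,0,0],0],
  [[0,0,0],0],
  [[0,0,0],0],
], hand=0, grip_force=32)

```text
time_s: 37.0
tool_pos: [491.3, 332.2, 12.1]
ee_rot: [[-0.22, 0.975, 0.001], [0.975, 0.22, 0.0], [0.0, 0.001, -1.0]]
wrist_force: [1.3, -1.2, 5.6]
width: 35.3
grasp_force: 32.0
```

Request:
carry_out([
  [[0,0,-5],0],
  [[0,0,-15],0],
  [[0,0,-30],0],
  [[0,0,-30],0],
  [[0,0,-30],0],
  [[0,0,-30],0],
  [[0,0,-20],0],
  [[0,0,0],6.3],
  [[0,0,0],6.4],
])

```text
time_s: 37.75
tool_pos: [490.8, 332.6, 174.1]
ee_rot: [[0.004, 1.0, 0.002], [1.0, -0.004, 0.002], [0.002, 0.002, -1.0]]
wrist_force: [-0.2, 0.5, -1.1]
width: 35.4
grasp_force: 31.9
```

Request:
carry_out([
  [[-20,2,0],0],
  [[-34,3.5,0],0],
  [[-34,3.5,0],0],
  [[-34,3.5,0],0],
  [[-34,3.5,0],0],
  [[-34,3.5,0],0],
  [[-34,3.5,0],0],
  [[-34,3.5,0],0],
  [[-34,3.5,0],0],
  [[-34,3.5,0],0],
  [[-34,3.5,0],0],
  [[-20,2,0],0],
  [[0,0,0],0],
  [[0,0,0],0],
  [[0,0,0],0],
])

```text
time_s: 39.0
tool_pos: [529.6, -46.7, 172.1]
ee_rot: [[-0.002, 1.0, -0.0], [1.0, 0.002, 0.001], [0.001, -0.0, -1.0]]
wrist_force: [0.0, 0.2, -0.7]
width: 35.4
grasp_force: 32.0
```

```bash
python3 posts.py w14
python3 - <<'E'
from h import *
im,K,P=load("w14"); V=cv2.cvtColor(im,cv2.COLOR_BGR2HSV)[...,2]; s=manip.read_state(); p=s["tool_pos"]
v=lambda u:[(r,int(V[r,u])) for r in range(246,334,3)]
print(v(428)); print([(c,int(V[285,c])) for c in range(400,500,3)])
print([proj([p[0]+49,p[1]+d,p[2]+7],K,P).round(1).tolist() for d in(15,-15)],proj([p[0]+53,p[1],p[2]+7],K,P))
E
```

```text
tcp [529.6 -46.7 172.1] yaw 0.1 w 35.4 F [ 0.   0.2 -0.7]
blob [390 148  26  27 518] base/top rays c@32 [588.2   6.4]
blob [388 213  25  27 543] base/top rays c@32 [589.7 -46.3]
[(246, 156), (249, 157), (252, 230), (255, 206), (258, 184), (261, 223), (264, 247), (267, 253), (270, 253), (273, 253), (276, 253), (279, 253), (282, 253), (285, 253), (288, 253), (291, 253), (294, 253), (297, 253), (300, 253), (303, 253), (306, 253), (309, 253), (312, 253), (315, 253), (318, 253), (321, 238), (324, 232), (327, 54), (330, 53), (333, 54)]
[(400, 253), (403, 253), (406, 251), (409, 247), (412, 253), (415, 253), (418, 253), (421, 253), (424, 253), (427, 253), (430, 253), (433, 253), (436, 253), (439, 231), (442, 56), (445, 55), (448, 59), (451, 57), (454, 53), (457, 53), (460, 54), (463, 53), (466, 57), (469, 53), (472, 53), (475, 143), (478, 146), (481, 214), (484, 223), (487, 225), (490, 214), (493, 57), (496, 57), (499, 58)]
[[433.1, 260.4], [428.9, 319.2]] [439.29524512 290.44743423]
```

Same geometry as before. I lower onto post1.

Request:
carry_out([
  [[-1.8,1.4,15],0],
  [[0,0,25],0],
  [[0,0,25],0],
  [[0,0,25],0],
  [[0,0,13],0],
  [[0,0,0],0],
  [[0,0,0],0],
])

```text
time_s: 39.63
tool_pos: [531.3, -48.6, 68.9]
ee_rot: [[-0.002, 1.0, -0.001], [1.0, 0.002, 0.001], [0.001, -0.001, -1.0]]
wrist_force: [-0.1, -0.1, -1.1]
width: 35.6
grasp_force: 32.0
```

```bash
python3 posts.py w15
python3 - <<'E'
from h import *
im,K,P=load("w15")
print("pred post1 top",proj([593,-48.5,49],K,P),proj([598,-48.5,49],K,P),proj([593,-53.5,49],K,P))
E
```

```text
tcp [531.3 -48.6  68.9] yaw 0.13 w 35.6 F [-0.1 -0.1 -1.1]
blob [ 413  149   44   39 1222] base/top rays c@32 [588.6   6.3]
blob [409 241  35  15 379] base/top rays c@32 [588.2 -39.4]
blob [440 269   9  14 100] base/top rays c@32 [599.3 -55.6]
pred post1 top [441.91850328 273.08393919] [451.11960025 273.10712517] [441.22707178 281.76145627]
```

Same picture as for post0 (gap blob 440–449, 269–283). Lowering and releasing.

Request:
carry_out([
  [[0,0,8],0],
  [[0,0,10],0],
  [[0,0,10],0],
  [[0,0,8],0],
  [[0,0,4],0],
  [[0,0,2],0],
  [[0,0,2],0],
  [[0,0,0],0],
  [[0,0,0],0],
])

```text
time_s: 40.43
tool_pos: [531.6, -49.8, 24.9]
ee_rot: [[-0.001, 1.0, 0.0], [1.0, 0.001, 0.0], [0.0, 0.0, -1.0]]
wrist_force: [0.7, -0.4, -0.3]
width: 35.0
grasp_force: 32.0
```

Request:
carry_out([
  [[0,0,0.5],0],
  [[0,0,0.5],0],
  [[0,0,0],0],
  [[0,0,0],0],
])

```text
time_s: 40.77
tool_pos: [531.7, -49.8, 24.1]
ee_rot: [[-0.0, 1.0, 0.001], [1.0, 0.0, -0.0], [-0.0, 0.001, -1.0]]
wrist_force: [-0.4, -0.5, 2.8]
width: 35.6
grasp_force: 32.0
```

Request:
carry_out([
  [[0,0,0.5],0],
  [[0,0,0],0],
  [[0,0,0],0],
])

```text
time_s: 41.02
tool_pos: [531.8, -49.8, 24.0]
ee_rot: [[-0.0, 1.0, 0.001], [1.0, 0.0, -0.0], [-0.0, 0.001, -1.0]]
wrist_force: [-2.4, -0.3, 8.3]
width: 35.2
grasp_force: 32.0
```

Request:
carry_out([
  [[0,0,0],0],
  [[0,0,0],0],
  [[0,0,0],0],
  [[0,0,0],0],
  [[0,0,0],0],
  [[0,0,0],0],
  [[0,0,0],0],
  [[0,0,0],0],
], hand=80)

```text
time_s: 41.68
tool_pos: [531.6, -49.8, 23.2]
ee_rot: [[-0.0, 1.0, 0.0], [1.0, 0.0, 0.0], [0.0, 0.0, -1.0]]
wrist_force: [0.3, 0.5, 0.3]
width: 70.5
grasp_force: 0.0
```

Request:
carry_out([
  [[0,0,-10],0],
  [[0,0,-20],0],
  [[0,0,-30],0],
  [[0,0,-30],0],
  [[0,0,-30],0],
  [[0,0,-35],0],
  [[0,0,-35],0],
  [[0,0,-35],0],
  [[0,0,-35],0],
  [[0,0,-15],0],
  [[0,0,0],0],
  [[0,0,0],0],
])

```text
time_s: 42.68
tool_pos: [531.6, -49.6, 299.3]
ee_rot: [[-0.001, 1.0, 0.002], [1.0, 0.001, -0.001], [-0.001, 0.002, -1.0]]
wrist_force: [-0.1, 1.2, -0.9]
width: 70.0
grasp_force: 0.0
```

```bash
python3 posts.py w16; python3 tdiff.py t12 t16
python3 - <<'E'
from h import *
im,K,P=load("w16"); V=cv2.cvtColor(im,cv2.COLOR_BGR2HSV)[...,2]
for v in (198,212): print(v,[(u,int(V[v,u])) for u in list(range(298,312,2))+list(range(340,352,2))+list(range(372,394,2))])
E
```

```text
tcp [531.6 -49.6 299.3] yaw 0.04 w 70.0 F [-0.1  1.2 -0.9]
blob [371 143  19  20 303] base/top rays c@32 [589.1   6.3]
blob [377 194  10  16 126] base/top rays c@32 [591.7 -48.6]
blob [376 240   8  17  97] base/top rays c@32 [ 591.8 -102.5]
[204 230  13  24 173] [210.7 241.4] [520. 336.]
[208 258  11   4  27] [213.6 259.4] [464. 325.]
198 [(298, 155), (300, 155), (302, 205), (304, 252), (306, 238), (308, 186), (310, 164), (340, 253), (342, 207), (344, 250), (346, 248), (348, 247), (350, 253), (372, 253), (374, 253), (376, 227), (378, 186), (380, 190), (382, 204), (384, 178), (386, 224), (388, 220), (390, 151), (392, 154)]
212 [(298, 155), (300, 155), (302, 193), (304, 252), (306, 245), (308, 182), (310, 156), (340, 210), (342, 205), (344, 251), (346, 248), (348, 204), (350, 213), (372, 252), (374, 252), (376, 182), (378, 155), (380, 154), (382, 179), (384, 208), (386, 222), (388, 208), (390, 155), (392, 155)]
```

B is clipped and A is untouched. I go for A, at (504.3,386.8) with yaw 16.3°.

Request:
carry_out([
  [[20,-2,0],0],
  [[35,-3.2,0],0],
  [[35,-3.2,0],0],
  [[35,-3.2,0],0],
  [[35,-3.2,0],0],
  [[35,-3.2,0],0],
  [[35,-3.2,0],0],
  [[35,-3.2,0],0],
  [[35,-3.2,0],0],
  [[35,-3.2,0],0],
  [[35,-3.2,0],0],
  [[35,-3.2,0],0],
  [[27,-4.8,0],0],
  [[0,0,0],-5.4],
  [[0,0,0],-5.4],
  [[0,0,0],-5.5],
  [[0,0,0],0],
  [[0,0,0],0],
])

```text
time_s: 44.28
tool_pos: [488.7, 381.7, 296.7]
ee_rot: [[-0.279, 0.96, -0.002], [0.96, 0.279, -0.001], [-0.0, -0.002, -1.0]]
wrist_force: [-1.0, 0.6, -0.7]
width: 70.0
grasp_force: 0.0
```

Request:
carry_out([
  [[0,0,25],0],
  [[0,0,35],0],
  [[0,0,35],0],
  [[0,0,35],0],
  [[0,0,35],0],
  [[0,0,35],0],
  [[0,0,25],0],
  [[0,0,0],0],
  [[0,0,0],0],
  [[0,0,0],0],
])

```text
time_s: 45.12
tool_pos: [489.7, 383.1, 74.7]
ee_rot: [[-0.28, 0.96, 0.001], [0.96, 0.28, 0.002], [0.001, 0.002, -1.0]]
wrist_force: [0.3, 0.8, 0.4]
width: 70.1
grasp_force: 0.0
```

Run:
```python
from h import *
s=manip.read_state(); p=s["tool_pos"]; R=s["ee_rot"]; print(p.round(1),np.degrees(np.arctan2(R[1,1],R[0,1])).round(2)); print("need tool",(R.T@(np.array([489.9,382.6,10.5])-p)).round(1))
im,K,P=snap("wrist","w17")
c=im[190:330,200:440]; c=cv2.resize(np.clip(255*(c/255.)**0.7,0,255).astype(np.uint8),(792,462),interpolation=cv2.INTER_CUBIC); cv2.imwrite("pics/c17.png",c)
```

```text
[489.7 383.1  74.7] 16.26
need tool [-0.6 -0.  64.2]
```

View pics/c17.png

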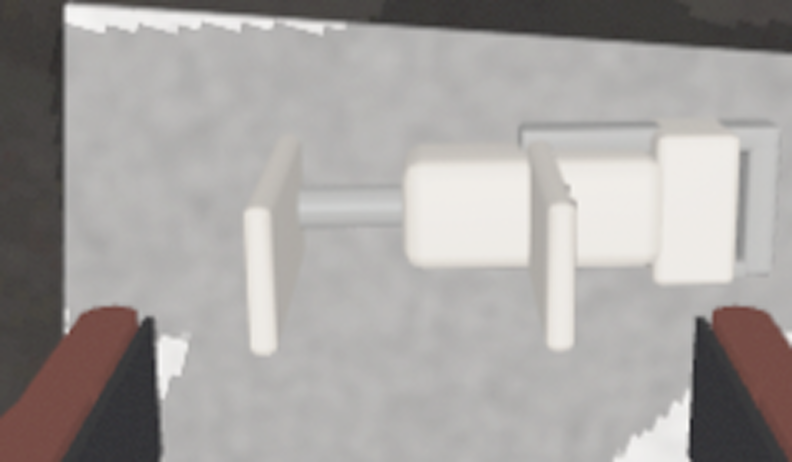

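The probe is aligned with the tool: thumb plate top at (258,207–352), finger plate at (562,203–348), nose front at x≈738.

Run:
```python
from pr import *
im,K,P=load("w17")
probe("A",[(257,208),(263,353)],[(562,203),(560,349)],[(740,135),(735,282)],K=K,P=P,sc=3.3,ox=200,oy=190)
```

```text
A t-f 48.6 (49) f-n 37.277607374314194 (37.5) lat f 0.1 yaw tn 17.0 edges [16.7 17.1 17.9] origin nose [503.4 387.8] origin plates [503.6 388. ] [504. 388.]
```

Request:
carry_out([
  [[0.5,0,15],-0.7],
  [[0,0,15],0],
  [[0,0,12],0],
  [[0,0,8],0],
  [[0,0,6],0],
  [[0,0,4],0],
  [[0,0,3],0],
  [[0,0,0],0],
  [[0,0,0],0],
])

```text
time_s: 45.92
tool_pos: [489.1, 382.9, 10.4]
ee_rot: [[-0.293, 0.956, 0.0], [0.956, 0.293, 0.0], [0.0, 0.0, -1.0]]
wrist_force: [-0.3, -0.1, -0.1]
width: 70.0
grasp_force: 0.0
```

Request:
carry_out([
  [[0,0,0],0],
  [[0,0,0],0],
  [[0,0,0],0],
  [[0,0,0],0],
  [[0,0,0],0],
  [[0,0,0],0],
  [[0,0,0],0],
  [[0,0,0],0],
  [[0,0,0],0],
  [[0,0,0],0],
  [[0,0,0],0],
], hand=0)

```text
time_s: 46.83
tool_pos: [489.7, 383.1, 10.8]
ee_rot: [[-0.293, 0.956, 0.001], [0.956, 0.293, 0.001], [0.0, 0.001, -1.0]]
wrist_force: [1.7, -0.7, 6.0]
width: 35.3
grasp_force: 32.0
```

Request:
carry_out([
  [[0,0,-5],0],
  [[0,0,-15],0],
  [[0,0,-30],0],
  [[0,0,-30],0],
  [[0,0,-30],0],
  [[0,0,-30],0],
  [[0,0,-20],0],
  [[0,0,0],5.7],
  [[0,0,0],5.7],
  [[0,0,0],5.7],
])

```text
time_s: 47.67
tool_pos: [488.4, 382.6, 171.3]
ee_rot: [[0.006, 1.0, -0.0], [1.0, -0.006, 0.0], [0.0, -0.0, -1.0]]
wrist_force: [-0.6, -0.9, -1.1]
width: 35.3
grasp_force: 32.0
```

Request:
carry_out([
  [[-20,2,0],0],
  [[-34,3.7,0],0],
  [[-34,3.7,0],0],
  [[-34,3.7,0],0],
  [[-34,3.7,0],0],
  [[-34,3.7,0],0],
  [[-34,3.7,0],0],
  [[-34,3.7,0],0],
  [[-34,3.7,0],0],
  [[-34,3.7,0],0],
  [[-34,3.7,0],0],
  [[-17,2,0],0],
  [[0,0,0],0],
  [[0,0,0],0],
  [[0,0,0],0],
])

```text
time_s: 48.92
tool_pos: [529.0, 7.2, 170.6]
ee_rot: [[-0.0, 1.0, -0.0], [1.0, 0.0, 0.001], [0.001, -0.0, -1.0]]
wrist_force: [-0.2, -0.8, -1.1]
width: 35.1
grasp_force: 32.0
```

```bash
python3 posts.py w18
python3 - <<'E'
from h import *
im,K,P=load("w18"); V=cv2.cvtColor(im,cv2.COLOR_BGR2HSV)[...,2]; s=manip.read_state(); p=s["tool_pos"]
print([(r,int(V[r,428])) for r in range(252,334,3)]); print([(c,int(V[285,c])) for c in range(430,500,3)])
E
```

```text
tcp [529.    7.2 170.6] yaw 0.02 w 35.1 F [-0.2 -0.8 -1.1]
blob [388 212  26  27 548] base/top rays c@32 [589.3   8.7]
[(252, 225), (255, 191), (258, 188), (261, 220), (264, 249), (267, 252), (270, 253), (273, 253), (276, 253), (279, 253), (282, 253), (285, 253), (288, 253), (291, 253), (294, 253), (297, 253), (300, 253), (303, 253), (306, 253), (309, 252), (312, 252), (315, 252), (318, 252), (321, 236), (324, 225), (327, 54), (330, 52), (333, 52)]
[(430, 253), (433, 253), (436, 253), (439, 244), (442, 57), (445, 58), (448, 57), (451, 58), (454, 57), (457, 58), (460, 58), (463, 58), (466, 60), (469, 61), (472, 60), (475, 97), (478, 144), (481, 195), (484, 221), (487, 222), (490, 221), (493, 61), (496, 57), (499, 57)]
```

Request:
carry_out([
  [[-1.5,2,15],0],
  [[0,0,25],0],
  [[0,0,25],0],
  [[0,0,25],0],
  [[0,0,12],0],
  [[0,0,0],0],
  [[0,0,0],0],
])

```text
time_s: 49.55
tool_pos: [531.5, 5.4, 68.5]
ee_rot: [[-0.001, 1.0, -0.001], [1.0, 0.001, 0.001], [0.001, -0.001, -1.0]]
wrist_force: [-0.2, 0.2, -1.1]
width: 35.3
grasp_force: 32.0
```

```bash
python3 posts.py w19
```

```text
tcp [531.5   5.4  68.5] yaw 0.04 w 35.3 F [-0.2  0.2 -1.1]
blob [409 239  35  17 421] base/top rays c@32 [588.2  15.3]
blob [441 269   7  12  68] base/top rays c@32 [599.3  -0.8]
```

Request:
carry_out([
  [[0.8,-0.6,8],0],
  [[0,0,10],0],
  [[0,0,10],0],
  [[0,0,8],0],
  [[0,0,4],0],
  [[0,0,2],0],
  [[0,0,2],0],
  [[0,0,0],0],
  [[0,0,0],0],
])

```text
time_s: 50.35
tool_pos: [531.1, 5.0, 24.3]
ee_rot: [[0.001, 1.0, 0.0], [1.0, -0.001, 0.0], [0.0, 0.0, -1.0]]
wrist_force: [-0.3, 0.1, -1.6]
width: 35.2
grasp_force: 32.0
```

Request:
carry_out([
  [[0,0,1],0],
  [[0,0,0.5],0],
  [[0,0,0],0],
  [[0,0,0],0],
])

```text
time_s: 50.68
tool_pos: [531.2, 4.9, 22.9]
ee_rot: [[0.001, 1.0, 0.001], [1.0, -0.001, -0.0], [-0.0, 0.001, -1.0]]
wrist_force: [0.7, 0.5, -0.7]
width: 35.3
grasp_force: 32.0
```

Request:
carry_out([
  [[0,0,0.5],0],
  [[0,0,0.3],0],
  [[0,0,0],0],
  [[0,0,0],0],
])

```text
time_s: 51.02
tool_pos: [531.3, 4.9, 22.7]
ee_rot: [[0.001, 1.0, 0.001], [1.0, -0.001, -0.001], [-0.001, 0.001, -1.0]]
wrist_force: [-2.3, 0.2, 7.6]
width: 35.4
grasp_force: 32.0
```

Request:
carry_out([
  [[0,0,0],0],
  [[0,0,0],0],
  [[0,0,0],0],
  [[0,0,0],0],
  [[0,0,0],0],
  [[0,0,0],0],
  [[0,0,0],0],
  [[0,0,0],0],
], hand=80)

```text
time_s: 51.68
tool_pos: [531.1, 4.9, 21.9]
ee_rot: [[0.001, 1.0, 0.0], [1.0, -0.001, 0.0], [0.0, 0.0, -1.0]]
wrist_force: [0.3, 0.2, -0.7]
width: 70.3
grasp_force: 0.0
```

Request:
carry_out([
  [[0,0,-10],0],
  [[0,0,-20],0],
  [[0,0,-30],0],
  [[0,0,-30],0],
  [[0,0,-30],0],
  [[0,0,-35],0],
  [[0,0,-35],0],
  [[0,0,-35],0],
  [[0,0,-35],0],
  [[0,0,-15],0],
  [[0,0,0],0],
  [[0,0,0],0],
])

```text
time_s: 52.68
tool_pos: [531.1, 5.1, 297.9]
ee_rot: [[0.001, 1.0, 0.002], [1.0, -0.001, -0.001], [-0.001, 0.002, -1.0]]
wrist_force: [0.2, -0.5, -0.4]
width: 70.1
grasp_force: 0.0
```

```bash
python3 posts.py w20
python3 - <<'E'
from h import *
im,K,P=load("w20"); V=cv2.cvtColor(im,cv2.COLOR_BGR2HSV)[...,2]
for v in (198,212): print(v,[(u,int(V[v,u])) for u in list(range(298,312,2))+list(range(340,352,2))+list(range(372,394,2))])
# ball
m=(im.max(2)<75).astype(np.uint8); m[:, :240]=0; m[:,420:]=0; m[200:]=0
n,l,st,ce=cv2.connectedComponentsWithStats(m)
for i in range(1,n):
    if 200<st[i,4]<3000: print(st[i],ce[i].round(1),onz(*ce[i],37+52,K,P).round(1))
E
```

```text
tcp [531.1   5.1 297.9] yaw -0.06 w 70.1 F [ 0.2 -0.5 -0.4]
blob [377 193  10  17 136] base/top rays c@32 [591.1   6.5]
blob [376 240   9  17 112] base/top rays c@32 [591.6 -47.9]
blob [375 284   9  17 111] base/top rays c@32 [ 591.9 -103.4]
198 [(298, 152), (300, 152), (302, 196), (304, 250), (306, 236), (308, 182), (310, 165), (340, 252), (342, 207), (344, 247), (346, 247), (348, 236), (350, 252), (372, 252), (374, 251), (376, 236), (378, 180), (380, 184), (382, 194), (384, 173), (386, 219), (388, 219), (390, 151), (392, 152)]
212 [(298, 150), (300, 151), (302, 184), (304, 250), (306, 244), (308, 176), (310, 150), (340, 169), (342, 193), (344, 250), (346, 247), (348, 160), (350, 167), (372, 251), (374, 251), (376, 206), (378, 150), (380, 148), (382, 174), (384, 198), (386, 218), (388, 209), (390, 150), (392, 151)]
[292 126  26  27 529] [304.9 138.9] [509.3  75.2  89. ]
```

All three are clipped alike. Now the switch: the ball is at (509,75.5,≈89). I close the fingers and go down on its −x side.

Request:
carry_out([
  [[24,-20,0],0],
  [[24,-20,0],0],
  [[22,-19,0],0],
  [[0,0,0],0],
  [[0,0,0],0],
  [[0,0,20],0],
  [[0,0,30],0],
  [[0,0,30],0],
  [[0,0,30],0],
  [[0,0,30],0],
  [[0,0,30],0],
  [[0,0,30],0],
  [[0,0,25],0],
  [[0,0,15],0],
  [[0,0,0],0],
  [[0,0,0],0],
  [[0,0,0],0],
], hand=0, grip_force=20)

```text
time_s: 54.15
tool_pos: [472.6, 74.8, 57.2]
ee_rot: [[0.002, 1.0, 0.0], [1.0, -0.002, 0.0], [0.0, 0.0, -1.0]]
wrist_force: [0.3, 0.1, 0.7]
width: 0.3
grasp_force: 0.0
```

Request:
carry_out([
  [[0,3,0],0],
  [[0,5,0],0],
  [[0,5,0],0],
  [[0,5,0],0],
  [[0,5,0],0],
  [[0,5,0],0],
  [[0,5,0],0],
  [[0,0,0],0],
])

```text
time_s: 54.82
tool_pos: [506.5, 75.1, 57.0]
ee_rot: [[0.002, 1.0, 0.001], [1.0, -0.002, 0.001], [0.001, 0.001, -1.0]]
wrist_force: [0.4, -0.6, -0.8]
width: 0.1
grasp_force: 0.0
```

```bash
cat > ball.py <<'E'
from h import *
import sys
s=manip.read_state(); print(s["tool_pos"].round(1),s["wrist_force"].round(1))
im,K,P=snap("scene",sys.argv[1]); V=cv2.cvtColor(im,cv2.COLOR_BGR2HSV)[...,2]
for a in(0,.25,.5,.75,1.0):
    p=[538+60*np.sin(a-.5),75.5,37+60*np.cos(a-.5)]; print(a,proj(p,K,P).round(1))
m=(im.max(2)<45).astype(np.uint8); m[:200]=0;m[265:]=0;m[:,:285]=0;m[:,:][:,345:]=0
n,l,st,ce=cv2.connectedComponentsWithStats(m)
for i in range(1,n):
    if st[i,4]>30: print(st[i],ce[i].round(1))
E
python3 ball.py s21
```

```text
[506.5  75.1  57. ] [ 0.4 -0.6 -0.8]
0 [317.1 237.4]
0.25 [313.  232.7]
0.5 [308.6 228.8]
0.75 [304.4 226. ]
1.0 [300.6 224.4]
[296 200  12   9  47] [300.6 203.7]
[285 207  24  24 293] [292.7 217.2]
[285 248  20  17 172] [291.2 258.7]
```

Request:
carry_out([
  [[0,5,0],0],
  [[0,5,0],0],
  [[0,5,0],0],
  [[0,5,0],0],
  [[0,5,0],0],
  [[0,5,0],0],
  [[0,4,0],0],
  [[0,0,0],0],
  [[0,0,0],0],
])

```text
time_s: 55.62
tool_pos: [539.5, 75.0, 56.9]
ee_rot: [[0.001, 1.0, 0.001], [1.0, -0.001, 0.0], [0.0, 0.001, -1.0]]
wrist_force: [-0.4, -0.3, -0.2]
width: 0.4
grasp_force: 0.0
```

Request:
carry_out([
  [[0,2,0],0],
  [[0,2,0],0],
  [[0,0,0],0],
  [[0,0,0],0],
])

```text
time_s: 55.95
tool_pos: [543.1, 74.9, 56.9]
ee_rot: [[0.001, 1.0, 0.0], [1.0, -0.001, -0.0], [-0.0, 0.0, -1.0]]
wrist_force: [-1.4, -0.4, 0.0]
width: 0.2
grasp_force: 0.3
```

Run:
```python
from h import *
s=manip.read_state(); p=s["tool_pos"]
im,K,P=snap("wrist","w22")
for a in(0.5,.75,.9,1.0): print(a,proj([538+60*np.sin(a-.5),75.5,37+60*np.cos(a-.5)],K,P).round(1))
m=(im.max(2)<70).astype(np.uint8); 
for v in (215,230,245,260,275): 
    x=np.where(m[v,300:480])[0]+300; print(v,(x.min(),x.max(),len(x)) if len(x) else None)
```

```text
0.5 [315.7 320.2]
0.75 [352.6 318.1]
0.9 [373.  315.1]
1.0 [385.3 312.4]
215 (np.int64(479), np.int64(479), 1)
230 (np.int64(478), np.int64(479), 2)
245 (np.int64(476), np.int64(479), 4)
260 (np.int64(475), np.int64(479), 5)
275 (np.int64(474), np.int64(479), 6)
```

Run:
```python
from h import *
im,K,P=load("w22"); g=im.max(2)
for v in (285,290,295,300,305,310,315,320,324): print(v,''.join('#' if x<70 else ('r' if (int(p[2])-int(p[0]))>25 else '.') for x,p in zip(g[v,300:440:2],im[v,300:440:2])))
```

```text
285 ....rrrrrrrrr....rrrrrrrrr........#############.......................
290 ...rrrrrrrrrr#.#.rrrrrrrrr.....####################...................
295 ...rrrrrrrrrr#.#.rrrrrrrrr...########################.................
300 ...rrrrrrrrrr#.#.rrrrrrrrrr###########################................
305 ..rrrrrrrrrrr#.#.rrrrrrrrrr############################...............
310 ..rrrrrrrrrrr#.#.rrrrrrrrrrr############......##########..............
315 rrrrrrrrrrrr.#.#.rrrrrrrrrrrr#########.........#########..............
320 rrrrrrrrrrrr.#.#.rrrrrrrrrrrrr.######........###########..............
324 rrrrrrrrrrrr##.##rrrrrrrrrrrrrr########....############...............
```

Ball centre is at column ≈381, which is about 0.97 rad. A little more push, then I retreat and check.

Request:
carry_out([
  [[0,1.5,0],0],
  [[0,1,0],0],
  [[0,0,0],0],
  [[0,0,0],0],
])

```text
time_s: 56.33
tool_pos: [543.4, 74.9, 56.7]
ee_rot: [[0.001, 1.0, -0.004], [1.0, -0.001, -0.001], [-0.001, -0.004, -1.0]]
wrist_force: [-7.2, 0.2, 4.9]
width: 0.6
grasp_force: 3.6
```

Request:
carry_out([
  [[0,-8,0],0],
  [[0,-15,0],0],
  [[0,-15,0],0],
  [[0,-15,0],0],
  [[0,0,-30],0],
  [[0,0,-35],0],
  [[0,0,-35],0],
  [[0,0,-35],0],
  [[0,0,-35],0],
  [[0,0,-35],0],
  [[-15,10,-20],0],
  [[-30,20,0],0],
  [[-30,20,0],0],
  [[0,0,0],0],
  [[0,0,0],0],
  [[0,0,0],0],
])

```text
time_s: 57.67
tool_pos: [542.2, 0.4, 281.8]
ee_rot: [[0.001, 1.0, 0.0], [1.0, -0.001, 0.0], [0.0, 0.0, -1.0]]
wrist_force: [0.3, 0.5, 0.3]
width: 0.6
grasp_force: 0.0
```

```bash
python3 posts.py w23
python3 - <<'E'
from h import *
im,K,P=load("w23"); V=cv2.cvtColor(im,cv2.COLOR_BGR2HSV)[...,2]; s=manip.read_state(); print(s["tool_pos"])
m=(im.max(2)<75).astype(np.uint8); m[:, :240]=0; m[:,440:]=0; m[220:]=0
n,l,st,ce=cv2.connectedComponentsWithStats(m)
for i in range(1,n):
    if 200<st[i,4]<3000: print("ball",st[i],ce[i].round(1),onz(*ce[i],89,K,P).round(1))
for a in(.85,1.0): print(a,proj([538+60*np.sin(a-.5),75.5,37+60*np.cos(a-.5)],K,P).round(1))
# probes: plate tops (z=71): thumb rear / finger front / nose front columns near predicted rows
for y in (6,-49,-104):
    r=proj([505,y-6,71],K,P)[1]; r=int(round(r)); row=V[r]
    th=proj([499.5,y-6,71],K,P)[0]; print(y,r,"thumb pred",th.round(1),[int(x) for x in row[int(th)-6:int(th)+8]])
im2,K2,P2=snap("top","t23"); a=load("t8")[0].astype(int)
d=(np.abs(a-im2.astype(int)).max(2)>40)
for nm,(x0,x1,y0,y1) in dict(rest=(395,460,205,300),cell=(262,295,142,178),tub=(372,412,145,190)).items(): print(nm,d[y0:y1,x0:x1].sum())
E
```

```text
tcp [5.422e+02 4.000e-01 2.818e+02] yaw -0.06 w 0.6 F [0.3 0.5 0.3]
blob [369 191  11  17 141] base/top rays c@32 [591.6   6.7]
blob [369 240   9  17 115] base/top rays c@32 [592.  -47.8]
blob [368 285   9  18 125] base/top rays c@32 [ 592.4 -102.8]
[542.00656187   1.06377    281.90804053]
ball [340 120  27  28 576] [353.2 133.2] [565.   75.7  89. ]
0.85 [346.4 133.4]
1.0 [355.2 133.4]
6 212 thumb pred 285.7 [154, 154, 155, 155, 155, 155, 155, 154, 154, 155, 154, 157, 199, 251]
-49 264 thumb pred 287.2 [233, 233, 233, 233, 233, 233, 233, 233, 233, 233, 233, 241, 255, 255]
-104 313 thumb pred 288.6 [228, 228, 228, 228, 228, 228, 228, 228, 228, 228, 228, 225, 246, 255]
rest 1
cell 0
tub 0
```

```bash
python3 -c "
from bench import manip
print(manip.sign_off())"
```

```text
the job is handed in; nothing more can be done
None
```

I handed the job in at about 58 s of robot time: by camera, the cover lies on its rest, all three probes are clipped, the switch is on at about 0.97 rad, and the cell and tub look unmoved; no verdict came back. The first grip on the cover tipped it briefly on its dowels, but it settled level before I lifted it.

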